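# Change over the batch in the finishing cabinet

### The arm

A 6-joint arm with a two-finger parallel gripper is mounted at the origin on the work surface. World frame = base frame: x ahead of the robot, y to its left, z up, the work surface at z = 0. Lengths are in m, angles in rad, forces in N, time in s.
With the tool pointing down it reaches from about 0.35 to 0.725 m from the base axis. Payload 6 kg.
Tool frame: the origin (TCP) lies on the centre line of the jaws, within the pads' length; the fingertips stand 11 mm ahead of it and the grasp point (between the pads) lies 8 mm behind it; z points along the fingers, y is the line along which they close (so a half turn about z gives the same grasp; the last joint's range is limited). The gripper opens to 85 mm and grips with 20 to 120 N. Pads are 22 mm wide; open, the fingers measure 114 mm over their backs; the gripper's body (76 mm by 85 mm) begins 54 mm behind the grasp point. The pads swing forward as they close: fully open they stand 13 mm farther back than shut.
Start: joints at [1.484, 0.04, 0.085, 0, -1.615, -0.334], TCP at [0.245, 0.548, 0.242] pointing down, gripper open.
Joint ranges: [-2.56, 2.56], [-1.29, 2.01], [-1.08, 1.49], [-3.29, 1.98], [-2.81, -0.18], [-2.99, 2.99]. Speed limits (rad/s): [2.57, 2.57, 3.01, 3.14, 3.14, 3.14].

### API

Orientations are given as a unit quaternion [x, y, z, w].
In Python, from rig import status, eyes, workorder gives the robot as it stands.
- The arm moves only by the tool send_rows, never from a script. Its argument "steps" is a list of rows, each a list of 3 entries, a list of its own where there are three numbers: the shift along the tool's x, y, z in mm, then the turn, a rotation vector about the tool's x, y, z in degrees, then the opening, from 0 (shut) to 1 (fully open). In form: [[[dx, dy, dz], [rx, ry, rz], fingers], ...]. A call has 1 to 8 rows; each row shifts and turns the commanded pose from where the row before left it, along the tool's axes as they then stand; what a row does not reach is not made up. A row lasts 1/12 s, in which the tool goes at most 41.7 mm and 7.16 degrees, less where a joint would pass 70% of its speed; a pose out of reach is approached as far as the arm can. A call is refused whole if a number of a shift passes 41.7 or a number of a turn 7.16, either way. A call with a gripper value outside its range is refused whole. The fingers move at their own pace and stop on an object; the grip force is fixed at half the most. Time passes only in rows, so rows that do not move let the fingers close. It gives the time, the measured TCP pose, the force, the opening and the grip force at its end, in the units of the state.
- status.get_state(): the state, without advancing time (a new reading comes with each control period).
- eyes.capture(name): name is "scene" or "top" or "wrist"; returns a dict with "image" (420x560x3 uint8, blue, green, red), "z_map" (420x560 float32, m along the optical axis (not along the pixel's ray), 0 where there is no reading), "fx", "fy", "cx", "cy" (pixels), "distortion" ([k1, k2, p1, p2, k3] as OpenCV has them; the pictures are not rectified), "rvec" (rotation vector, rad) and "tvec" (3), from world to camera coordinates, as OpenCV has them; the wrist camera has in their place "mount" (4x4, takes a point from camera to tool coordinates, whose origin is the TCP and whose axes are the flange's). Camera axes: x right, y down, z forward; pixel columns grow to the right and rows downward; lengths in m; the calibration is good to about 2 mm. A picture is of the moment at which its call begins: read the wrist's pose just before it.
- workorder.close_job(): hands the job in; it is judged then, once.
The state is a dict: "clock": time; "joint_pos": joint angles; "joint_vel": joint speeds; "tau": joint torques, N m; "eef_pos": TCP position; "orientation": TCP orientation; "wrist_force": force on the tool from outside, world axes, zero at the start; "ft_torque": the same for the moment, N m; "finger_gap": opening from 0.0 (shut) to 1.0 (fully open); "grip_force": force on a finger pad.
Only numpy, scipy, OpenCV 4.12 (cv2) and the standard library are available. Lean on these libraries where they do the work, as an engineer would, in place of code of your own. Each camera call takes 0.05 s, during which the arm holds its last target. There are 200 camera calls.

### The job

The finishing cabinet has done a batch: raise its sloping clear sash until it stays up by itself, take out all the flanged hubs and stand them upright in the grey tray, and stand all the plain raw slugs from the bench upright inside the cabinet's low aluminium border. Then bring the sash down fully shut and, only with it shut, press the hand treadle right down to its stop to start the next cycle and let it come back up. Leave the other things on the bench where they are.

Things in the scene. Friction and masses are not known exactly. Their poses are not given: they have to be found in the camera images.
- cabinet: fixed white bench cabinet, 300 deep (x) x 410 wide (y) x 280 mm high, clear back and roof, motor on its +y side, yawed a little. Origin at the centre of its underside; local x runs from front to back. Side panels' inner faces at y = +-195 mm. A gripper tilted 15 to 30 degrees (fingers pointing forward and down, closing along local y) reaches in under the raised sash
- sill (a point): middle of the top front edge of the cabinet's front sill (8 mm thick), 150 mm in front of its origin, 40 mm above the bench; axes as the cabinet's. From here the open front slopes up and back at 45 degrees; the shut sash covers the first 200 mm of the slope, a fixed clear panel the part beyond 190 mm
- work_area (a point): centre of the work area on the cabinet's inner floor (floor 12 mm above the bench), 64 mm in front of the cabinet's origin; axes as the cabinet's. An aluminium border 10 mm high encloses it, +-56 mm in x and +-125 mm in y: hubs start inside it, slugs must end inside it
- sash (a joint): travel of the clear sash up the 45-degree slope in m: 0 fully shut, 0.17 upper stop. The sash is 376 mm wide, 200 mm along the slope, 0.6 kg; about 6 N along the slope raises it. Let go below about 0.105 it slides shut by itself; above about 0.12 friction holds it (counts as up above 0.12), and starting it down again takes 1 to 3 N
- sash_grip (a point): middle of the sash's black handle, moving with the sash: a 12 x 12 mm square bar 100 mm long, running up the slope (45 degrees, in the cabinet's x-z plane), centre line 42 mm off the slope plane, 29 mm free beneath it; midway across the sash, 65 mm from its lower edge. Pinch it across its width (along the cabinet's y)
- tray: fixed open grey plastic tray, 160 (x) x 200 (y) x 30 mm high, walls and floor 4 mm; on one or the other side of the cabinet's front. Origin at the centre of its underside
- treadle_base: fixed dark steel base of the hand treadle, 150 (x) x 90 mm (y), with two cheeks up to 54 mm at its far (+x) end carrying the hinge; on the side of the cabinet where the tray is not. Origin at the centre of its underside; the hinge axis runs along its local y at x = +55, z = 46 mm
- treadle (a joint): angle of the steel treadle plate in rad: 0 up at rest, 0.28 down on its stop (counts as down above 0.25); springs back. Pressed at the pad it takes about 4 N to start and about 12 N at the stop
- treadle_pad (a point): top of the treadle's ribbed black rubber pad (55 x 66 mm), at its middle, 90 mm from the hinge towards the robot, 55 mm above the bench at rest; sinks about 25 mm when fully pressed straight down
- hub0: finished part, one of two or three (None if absent): bare aluminium flanged hub, a round flange 50 mm dia x 12 mm with a round spigot 24 mm dia above it, 44 mm high overall; stands on its flange; about 100 g. Origin at the centre of the flange's underside, z up its axis. Starts inside the cabinet
- hub1: finished part, one of two or three (None if absent): bare aluminium flanged hub, a round flange 50 mm dia x 12 mm with a round spigot 24 mm dia above it, 44 mm high overall; stands on its flange; about 100 g. Origin at the centre of the flange's underside, z up its axis. Starts inside the cabinet
- hub2: finished part, one of two or three (None if absent): bare aluminium flanged hub, a round flange 50 mm dia x 12 mm with a round spigot 24 mm dia above it, 44 mm high overall; stands on its flange; about 100 g. Origin at the centre of the flange's underside, z up its axis. Starts inside the cabinet
- slug0: raw part, one of two or three (None if absent): plain bare-aluminium round slug, 40 mm dia x 36 mm high, no flange; about 120 g. Origin at the centre of its underside, z up its axis. Starts standing on the bench between the robot and the cabinet
- slug1: raw part, one of two or three (None if absent): plain bare-aluminium round slug, 40 mm dia x 36 mm high, no flange; about 120 g. Origin at the centre of its underside, z up its axis. Starts standing on the bench between the robot and the cabinet
- slug2: raw part, one of two or three (None if absent): plain bare-aluminium round slug, 40 mm dia x 36 mm high, no flange; about 120 g. Origin at the centre of its underside, z up its axis. Starts standing on the bench between the robot and the cabinet
- foam0: bystander: blue foam block 34 x 50 x 30 mm, between the slugs and the cabinet
- foam1: bystander: blue foam block 90 x 60 x 35 mm
- jar: bystander: glass jar with green lid, 60 mm dia, 75 mm high
- deburrer: bystander: hand deburring tool with a screwdriver-like handle, lying
- ring_gauge: bystander: dark steel ring, 50 mm outer dia, 12 mm high, lying flat

How it is judged:
By the outcome, as a careful person would: the job done as asked, in the order asked, and still so for the second after the job is handed in, with the robot touching nothing.
Of hub0, hub1, hub2 only 2 to 3 are there at a start; the rules pass over those that are not, and their reading is None.
Of slug0, slug1, slug2 only 2 to 3 are there at a start; the rules pass over those that are not, and their reading is None.
At some moment in a run one of hub0, hub1, hub2, slug0, slug1, slug2 may be knocked a few centimetres aside while the robot is not near it.
It also fails if it takes over 210 s, if anything falls off the work surface, if the arm or the gripper's body presses on something with over 40 N, if the wrist force passes 120 N, or if a joint passes its speed limit or range.

## Working session

There is one attempt and no reset: what is moved stays moved. The work goes in short steps, Python scripts to look and compute and a tool call to move; the robot and the scene stay as the last step left them, time stands still between calls to the robot, and variables do not carry over. Pictures are saved under pics/ and viewed, at most 14 in all, crops included, and the job is handed in when it is done.

Besides the shell and the picture viewer there is one more tool, called after ">>>" by a JSON object that holds its "api" and its "payload". send_rows: Moves the arm, as the interface text tells. Its arguments: {"type":"object","properties":{"steps":{"type":"array","items":{"type":"array"}}},"required":["steps"]}

```bash
mkdir -p pics; ls
cat > h.py <<'E'
import numpy as np, cv2
from scipy.spatial.transform import Rotation as R
from rig import status, eyes, workorder
def cap(n,save=None):
    s=status.get_state(); c=eyes.capture(n)
    K=np.array([[c['fx'],0,c['cx']],[0,c['fy'],c['cy']],[0,0,1]])
    c['K']=K; c['D']=np.array(c['distortion'],float)
    if n=='wrist':
        T=np.eye(4);T[:3,:3]=R.from_quat(s['orientation']).as_matrix();T[:3,3]=s['eef_pos']
        M=T@np.array(c['mount']); c['Rcw']=M[:3,:3]; c['o']=M[:3,3]
    else:
        Rw=R.from_rotvec(np.array(c['rvec']).ravel()).as_matrix(); c['Rcw']=Rw.T; c['o']=-Rw.T@np.array(c['tvec']).ravel()
    if save: cv2.imwrite('pics/'+save,c['image'])
    return c
def rays(c,px):
    u=cv2.undistortPoints(np.array(px,float).reshape(-1,1,2),c['K'],c['D']).reshape(-1,2)
    return np.c_[u,np.ones(len(u))]@c['Rcw'].T
def onplane(c,px,z):
    d=rays(c,px); return c['o']+d*((z-c['o'][2])/d[:,2])[:,None]
def depthpts(c,px):
    px=np.array(px,int).reshape(-1,2); d=rays(c,px); return c['o']+d*c['z_map'][px[:,1],px[:,0]][:,None]
def cloud(c):
    h,w=c['z_map'].shape; uu,vv=np.meshgrid(np.arange(w),np.arange(h))
    P=depthpts(c,np.c_[uu.ravel(),vv.ravel()]).reshape(h,w,3); P[c['z_map']==0]=np.nan; return P
def proj(c,P):
    Rw=c['Rcw'].T; t=-Rw@c['o']
    return cv2.projectPoints(np.array(P,float).reshape(-1,1,3),cv2.Rodrigues(Rw)[0],t,c['K'],c['D'])[0].reshape(-1,2)
E
python3 - <<'E'
from h import *
for n in('scene','top'):
    c=cap(n,n+'0.png'); print(n,c['o'].round(3),c['Rcw'][:,2].round(3),c['fx'])
s=status.get_state(); print({k:np.round(v,3) for k,v in s.items()})
E
```

```text
pics
scene [ 0.715 -0.904  1.142] [-0.138  0.642 -0.754] 539.8855848896657
top [ 0.303 -0.044  1.557] [ 0.169  0.002 -0.986] 491.9936326770198
{'clock': np.float64(0.1), 'joint_pos': array([ 1.484,  0.041,  0.084, -0.   , -1.616, -0.334]), 'joint_vel': array([-0.001, -0.002,  0.004, -0.001, -0.002,  0.001]), 'tau': array([-5.0000e-03, -3.6935e+01,  3.4828e+01,  6.9510e+00, -5.0000e-03,
        0.0000e+00]), 'eef_pos': array([0.245, 0.547, 0.241]), 'orientation': array([ 0.978, -0.209, -0.   ,  0.001]), 'wrist_force': array([-0.302, -0.886, -0.026]), 'ft_torque': array([-0.051,  0.02 ,  0.024]), 'grip_force': np.float64(0.0), 'finger_gap': np.float64(1.003)}
```

View pics/scene0.png

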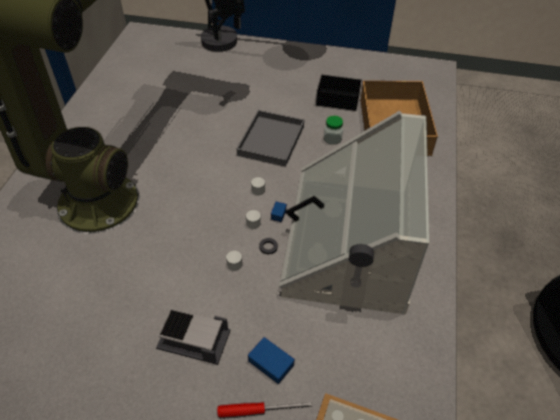

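View pics/top0.png

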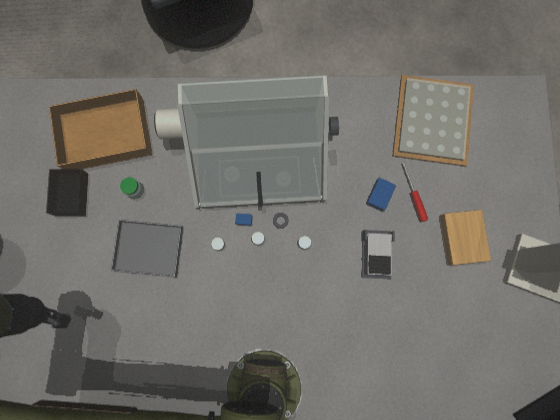

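Run:
```python
from h import *
c=cap('top'); im=c['image']; P=cloud(c); np.save('top.npy',P)
cv2.imwrite('pics/top_crop.png',cv2.convertScaleAbs(cv2.resize(im[65:285,100:430],None,fx=2.4,fy=2.4,interpolation=cv2.INTER_CUBIC),alpha=1.6))
# slugs: bright blobs
hsv=cv2.cvtColor(im,cv2.COLOR_BGR2HSV); print('slug vals',im[243,218],im[238,258],im[243,305])
m=((hsv[...,2]>170)&(hsv[...,1]<60)).astype(np.uint8); m[:228]=0;m[256:]=0;m[:,:200]=0;m[:,320:]=0
n,l,st,ce=cv2.connectedComponentsWithStats(m)
for i in range(1,n):
    if st[i,4]>30: print('slug',ce[i].round(1),st[i],onplane(c,ce[i],.036).round(4), P[int(ce[i][1]),int(ce[i][0])].round(3))
# depth at pts
for nm,p in dict(padT=(380,266),plate=(378,245),base=(365,275),trayfl=(148,249),sillm=(245,207),roof=(255,147),backt=(255,80),hub=(232,173),hub2=(283,178),handle=(259,185),sash=(215,190),handT=(259,173),handB=(259,203),foam0=(244,219),fl=(255,110)).items(): print(nm,P[p[1],p[0]].round(3))
# tray: region near
Z=P[...,2]
def box(mask,nm,z):
    mask=mask.astype(np.uint8);n,l,st,ce=cv2.connectedComponentsWithStats(mask);i=1+np.argmax(st[1:,4])
    cn,_=cv2.findContours((l==i).astype(np.uint8),cv2.RETR_EXTERNAL,cv2.CHAIN_APPROX_NONE); cn=max(cn,key=len).reshape(-1,2)
    w=onplane(c,cn,z)[:,:2]; r=cv2.minAreaRect((w*1000).astype(np.float32)); print(nm,r, cv2.boxPoints(r).round(0).tolist())
roi=np.zeros(Z.shape,bool); roi[205:290,100:195]=1; box(roi&(Z>.012),'tray',.03)
roi[:]=0; roi[222:290,340:410]=1; box(roi&(Z>.008),'treadle',.01); box(roi&(im.max(2)<45),'pad',.055)
```

```text
slug vals [195 197 189] [202 199 192] [201 198 190]
slug [257.5 237.6] [252 232  12  12 114] [[0.4531 0.0156 0.036 ]] [0.455 0.017 0.036]
slug [304.4 241.8] [299 236  12  12 113] [[ 0.4391 -0.1293  0.036 ]] [ 0.441 -0.128  0.041]
slug [217.1 243.3] [211 238  13  12 112] [[0.4364 0.1408 0.036 ]] [0.437 0.141 0.037]
padT [ 0.363 -0.356  0.058]
plate [ 0.426 -0.353  0.055]
base [ 0.337 -0.319  0.004]
trayfl [0.423 0.362 0.005]
sillm [0.555 0.057 0.005]
roof [0.701 0.017 0.183]
backt [0.864 0.013 0.279]
hub [0.638 0.088 0.125]
hub2 [ 0.627 -0.064  0.102]
handle [0.597 0.007 0.143]
sash [0.594 0.143 0.087]
handT [0.637 0.008 0.13 ]
handB [0.553 0.009 0.091]
foam0 [0.513 0.059 0.025]
fl [0.788 0.014 0.251]
tray ((423.984130859375, 359.99609375), (203.6964111328125, 159.73971557617188), 84.12156677246094) [[334.0, 267.0], [493.0, 251.0], [514.0, 453.0], [355.0, 469.0]]
treadle ((401.312744140625, -360.6566162109375), (100.18229675292969, 149.79278564453125), 87.3157958984375) [[324.0, -407.0], [474.0, -414.0], [478.0, -314.0], [329.0, -307.0]]Traceback (most recent call last):
  File "<stdin>", line 19, in <module>
  File "<stdin>", line 15, in box
    return _wrapfunc(a, 'argmax', axis=axis, out=out, **kwds)
    return bound(*args, **kwds)
ValueError: attempt to get argmax of an empty sequence
```

View pics/top_crop.png

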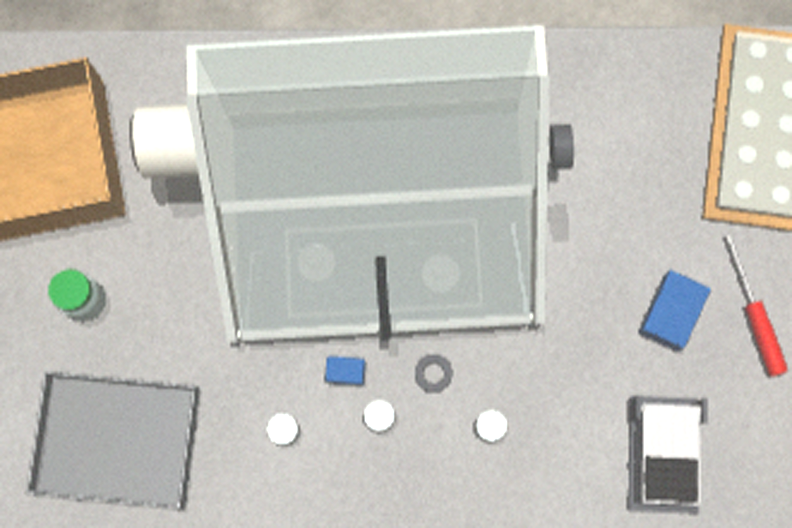

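Run:
```python
from h import *
c=cap('top'); im=c['image']; P=np.load('top.npy')
f=lambda x,y:(100+(x+.5)/2.4-.5,65+(y+.5)/2.4-.5)
def show(nm,pts,z,loc):
    w=onplane(c,[f(*p) for p in pts],z)[:,:2]; loc=np.array(loc,float)
    # rigid fit loc->w
    lc,wc=loc.mean(0),w.mean(0); H=(loc-lc).T@(w-wc); a=np.arctan2(H[0,1]-H[1,0],H[0,0]+H[1,1])
    Rm=np.array([[np.cos(a),-np.sin(a)],[np.sin(a),np.cos(a)]]); t=wc-Rm@lc
    print(nm,w.round(3).tolist(),'yaw',np.degrees(a).round(2),'t',t.round(4),'res',np.abs(loc@Rm.T+t-w).max().round(4))
    return a,t
show('border',[(287,222),(476,218),(482,305),(290,318)],.022,[(-.064+.056,.125),(-.008,-.125),(-.12,-.125),(-.12,.125)])
show('backtop',[(189,47),(544,28)],.28,[(.15,.205),(.15,-.205)])
show('sill',[(233,343),(539,328)],.04,[(-.15,.205),(-.15,-.205)])
for h in[(316,262),(441,272)]: print('hub',onplane(c,[f(*h)],.056).round(3))
for h in[(381,258),(386,338),(383,298)]: print('handle',onplane(c,[f(*h)],.1).round(3))
for h in[(671,480),(671,400),(630,400),(706,398),(630,508),(700,508)]: print('treadle',onplane(c,[f(*h)],.055).round(3),onplane(c,[f(*h)],.01).round(3))
print('ring',onplane(c,[f(434,373)],.01).round(3),'foam',onplane(c,[f(345,370)],.03).round(3))
Z=P[...,2]
for nm,(a,b,cc,d) in dict(foam=(212,228,230,258),slug0=(230,250,205,230),slug1=(230,248,250,268),slug2=(235,252,296,314)).items():
    q=P[a:b,cc:d].reshape(-1,3); q=q[q[:,2]>.02]; print(nm,q.min(0).round(3),q.max(0).round(3),q.mean(0).round(3))
# 2-view check in the scene image: project some points
s=cap('scene'); print(proj(s,[[.4531,.0156,.036],[.4364,.1408,.036],[.4391,-.1293,.036]]).round(1))
```

```text
border [[0.715, 0.139], [0.718, -0.114], [0.6, -0.12], [0.584, 0.134]] yaw 2.29 t [0.718  0.0121] res 0.0096
backtop [[0.853, 0.223], [0.873, -0.184]] yaw 2.8 t [0.7132 0.0126] res 0.0012
sill [[0.548, 0.205], [0.565, -0.193]] yaw 2.45 t [0.7063 0.0123] res 0.0055
hub [[0.652 0.097 0.056]]
hub [[ 0.637 -0.066  0.056]]
handle [[0.646 0.01  0.1  ]]
handle [[0.543 0.004 0.1  ]]
handle [[0.594 0.008 0.1  ]]
treadle [[ 0.367 -0.354  0.055]] [[ 0.368 -0.363  0.01 ]]
treadle [[ 0.468 -0.358  0.055]] [[ 0.473 -0.368  0.01 ]]
treadle [[ 0.468 -0.306  0.055]] [[ 0.473 -0.314  0.01 ]]
treadle [[ 0.47  -0.403  0.055]] [[ 0.475 -0.414  0.01 ]]
treadle [[ 0.332 -0.301  0.055]] [[ 0.333 -0.309  0.01 ]]
treadle [[ 0.331 -0.389  0.055]] [[ 0.332 -0.399  0.01 ]]
ring [[ 0.511 -0.056  0.01 ]] foam [[0.513 0.06  0.03 ]]
foam [0.493 0.036 0.02 ] [0.529 0.087 0.038] [0.512 0.061 0.029]
slug0 [0.419 0.12  0.023] [0.453 0.161 0.043] [0.435 0.14  0.035]
slug1 [ 0.433 -0.004  0.023] [0.471 0.033 0.042] [0.452 0.015 0.034]
slug2 [ 0.42  -0.147  0.024] [ 0.458 -0.11   0.044] [ 0.438 -0.129  0.035]
[[253.4 215.4]
 [258.3 182. ]
 [234.2 256.7]]
```

```bash
cat >> h.py <<'E'
YAW=2.6; CT=np.array([.712,.0123,0])
def Rt(tilt,yaw=YAW): return (R.from_euler('z',yaw,degrees=True)*R.from_euler('x',180,degrees=True)*R.from_euler('y',tilt,degrees=True))
def cab(p): return CT+R.from_euler('z',YAW,degrees=True).apply(p)
def gp(p,tilt,yaw=YAW,d=.008): return np.array(p)+d*Rt(tilt,yaw).as_matrix()[:,2]  # TCP for grasp point p
def go(nm,p,tilt,yaw=YAW,frm=None):
    s=status.get_state(); A=R.from_quat(s['orientation']); B=Rt(tilt,yaw); f=np.array(s['eef_pos']) if frm is None else np.array(frm)
    d=B.inv().apply(np.array(p)-f)*1000; n=int(np.ceil(np.linalg.norm(d)/36))
    print(nm,'p',np.round(p,4),'rot zyx(intrinsic)',(A.inv()*B).as_euler('ZYX',degrees=True).round(1),'d',d.round(1),'n',n,'each',(d/max(n,1)).round(1)); return np.array(p)
E
python3 - <<'E'
from h import *
c=cap('wrist'); print(np.array(c['mount']).round(3),c['fx'])
h=cab([-.134,0,.1157]); print(h)
a=go('pre',gp(h,45,d=-.08),45); a=go('grip',gp(h,45),45,frm=a)
go('over vertical',[.50,.003,.20],0)
E
```

```text
[[ 0.001 -0.96  -0.281  0.071]
 [ 1.     0.001  0.    -0.001]
 [-0.    -0.281  0.96  -0.131]
 [ 0.     0.     0.     1.   ]] 337.870736075478
[0.57813794 0.00622136 0.1157    ]
pre p [0.5216 0.0037 0.1723] rot zyx(intrinsic) [-26.7  45.    0.1] d [128.7 555.9 227.2] n 18 each [ 7.1 30.9 12.6]
grip p [0.5838 0.0065 0.11  ] rot zyx(intrinsic) [-26.7  45.    0.1] d [ 0.  0. 88.] n 3 each [ 0.   0.  29.3]
over vertical p [0.5   0.003 0.2  ] rot zyx(intrinsic) [-26.7   0.    0. ] d [230.  555.6  41.9] n 17 each [13.5 32.7  2.5]
```

>>> {"api": "send_rows", "payload": {"steps": [[[0, 0, 0], [0, 0, -6.7], 1], [[0, 0, 0], [0, 0, -6.7], 1], [[0, 0, 0], [0, 0, -6.7], 1], [[0, 0, 0], [0, 0, -6.7], 1]]}}

```text
clock: 0.63
eef_pos: [0.245, 0.5476, 0.2422]
orientation: [1.0, 0.026, -0.0, 0.0]
wrist_force: [0.4, 1.0, -0.9]
finger_gap: 1.001
grip_force: 0.0
```

>>> {"api": "send_rows", "payload": {"steps": [[[13.5, 32.7, 2.5], [0, 0, 0], 1], [[13.5, 32.7, 2.5], [0, 0, 0], 1], [[13.5, 32.7, 2.5], [0, 0, 0], 1], [[13.5, 32.7, 2.5], [0, 0, 0], 1], [[13.5, 32.7, 2.5], [0, 0, 0], 1], [[13.5, 32.7, 2.5], [0, 0, 0], 1], [[13.5, 32.7, 2.5], [0, 0, 0], 1], [[13.5, 32.7, 2.5], [0, 0, 0], 1]]}}

```text
clock: 1.3
eef_pos: [0.3655, 0.2898, 0.2224]
orientation: [1.0, 0.024, 0.0, -0.0]
wrist_force: [0.6, -0.2, -0.3]
finger_gap: 1.003
grip_force: 0.0
```

>>> {"api": "send_rows", "payload": {"steps": [[[13.5, 32.7, 2.5], [0, 0, 0], 1], [[13.5, 32.7, 2.5], [0, 0, 0], 1], [[13.5, 32.7, 2.5], [0, 0, 0], 1], [[13.5, 32.7, 2.5], [0, 0, 0], 1], [[13.5, 32.7, 2.5], [0, 0, 0], 1], [[13.5, 32.7, 2.5], [0, 0, 0], 1], [[13.5, 32.7, 2.5], [0, 0, 0], 1], [[13.5, 32.7, 2.5], [0, 0, 0], 1]]}}

```text
clock: 1.97
eef_pos: [0.4858, 0.0334, 0.2024]
orientation: [1.0, 0.024, 0.0, -0.0]
wrist_force: [0.9, 1.6, -0.1]
finger_gap: 1.005
grip_force: 0.0
```

>>> {"api": "send_rows", "payload": {"steps": [[[0, 0, 0], [0, 6.43, 0], 1], [[0, 0, 0], [0, 6.43, 0], 1], [[0, 0, 0], [0, 6.43, 0], 1], [[0, 0, 0], [0, 6.43, 0], 1], [[0, 0, 0], [0, 6.43, 0], 1], [[0, 0, 0], [0, 6.43, 0], 1], [[0, 0, 0], [0, 6.43, 0], 1]]}}

```text
clock: 2.55
eef_pos: [0.4911, 0.0361, 0.2106]
orientation: [0.925, 0.021, 0.38, -0.014]
wrist_force: [-27.4, 0.2, -179.1]
finger_gap: 1.001
grip_force: 0.0
```

Run:
```python
from h import *
h=cab([-.134,0,.1157])
a=go('pre',gp(h,45,d=-.08),45); a=go('grip',gp(h,45),45,frm=a)
c=cap('wrist','w1.png')
pts=[cab([-.134+k*.0354,0,.1157+k*.0354]) for k in(-1.4,0,1.4)]
print(proj(c,pts).round(1))
P=cloud(c);
```

```text
pre p [0.5216 0.0037 0.1723] rot zyx(intrinsic) [-0.2  0.3 -0.5] d [-6.6 33.8 47.6] n 2 each [-3.3 16.9 23.8]
grip p [0.5838 0.0065 0.11  ] rot zyx(intrinsic) [-0.2  0.3 -0.5] d [ 0.  0. 88.] n 3 each [ 0.   0.  29.3]
[[322.  287.2]
 [325.  209.1]
 [328.2 118.5]]
```

View pics/w1.png

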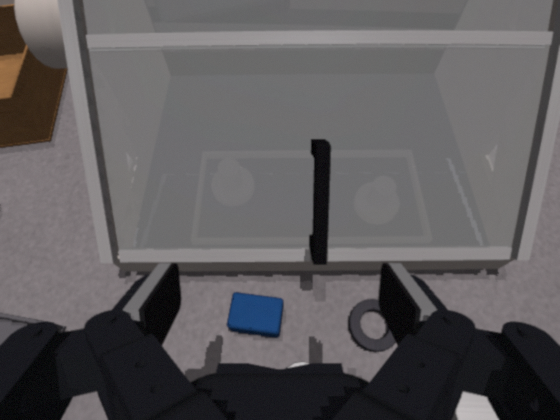

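Run:
```python
from h import *
s=status.get_state(); print({k:np.round(v,3).tolist() for k,v in s.items()})
c=cap('scene','s1.png')
s=status.get_state(); print({k:np.round(v,3).tolist() for k,v in s.items()})
```

```text
{'clock': 2.6, 'joint_pos': [0.783, -1.096, -1.074, 0.591, -1.014, 0.664], 'joint_vel': [-0.029, 0.113, 0.082, -0.059, -0.086, 0.132], 'tau': [0.619, 26.727, 10.495, 0.283, -0.274, 0.001], 'eef_pos': [0.493, 0.037, 0.226], 'orientation': [0.92, 0.02, 0.391, -0.018], 'wrist_force': [0.941, -0.965, 15.946], 'ft_torque': [-0.031, 0.268, -0.014], 'grip_force': 0.0, 'finger_gap': 1.001}
{'clock': 2.65, 'joint_pos': [0.782, -1.092, -1.075, 0.585, -1.018, 0.669], 'joint_vel': [-0.018, 0.092, -0.068, -0.113, -0.067, 0.053], 'tau': [0.638, 8.232, 34.469, 7.349, 1.721, -0.609], 'eef_pos': [0.493, 0.036, 0.221], 'orientation': [0.922, 0.021, 0.387, -0.015], 'wrist_force': [-0.028, -0.494, 0.388], 'ft_torque': [-0.142, 1.93, -0.072], 'grip_force': 0.0, 'finger_gap': 0.996}
```

View pics/s1.png

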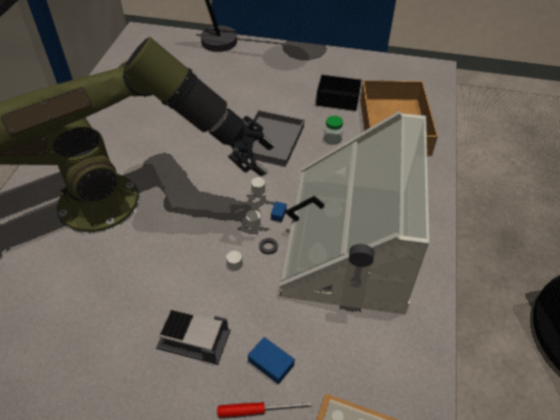

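>>> {"api": "send_rows", "payload": {"steps": [[[5, 0, 0], [0, -3, 0], 1], [[5, 0, 0], [0, -4, 0], 1], [[5, 0, 0], [0, -4, 0], 1], [[5, 0, 0], [0, -4, 0], 1], [[0, 0, 0], [0, -4, 0], 1], [[0, 0, 0], [0, 0, 0], 1]]}}

```text
clock: 3.15
eef_pos: [0.5083, 0.0355, 0.2225]
orientation: [0.976, 0.023, 0.218, -0.006]
wrist_force: [-1.1, 0.4, 0.3]
finger_gap: 1.001
grip_force: 0.0
```

```bash
cat >> h.py <<'E'
import json
def log():
    s=status.get_state(); open('log.jsonl','a').write(json.dumps([list(map(float,s[k])) for k in('joint_pos','eef_pos','orientation')])+'\n')
    print('q',np.round(s['joint_pos'],2),'F',np.round(s['wrist_force'],1))
E
python3 - <<'E'
from h import *
log()
h=cab([-.134,0,.1157]); T=25
a=go('pre',gp(h,T,d=-.07),T); a=go('grip',gp(h,T),T,frm=a)
a=go('up',gp(cab(np.array([-.134,0,.1157])+.155*np.array([.7071,0,.7071])),T),T,frm=a)
# handle measured from wrist w1: black bar
c=cap('wrist'); im=c['image']
pts=[cab([-.134+k*.0354,0,.1157+k*.0354]) for k in(-1.4,0,1.4)]; print(proj(c,pts).round(1))
m=(im.max(2)<45).astype(np.uint8); m[260:]=0
n,l,st,ce=cv2.connectedComponentsWithStats(m)
for i in range(1,n):
    if st[i,4]>200: print(ce[i].round(1),st[i])
P=cloud(c); u,v=proj(c,[pts[1]])[0].astype(int); 
for dv in(-30,-15,0,15,30):
    xs=np.where(m[v+dv,u-40:u+40])[0]+u-40
    if len(xs): print(v+dv,xs.min(),xs.max(),P[v+dv,int(xs.mean())].round(4))
E
```

```text
q [ 0.62 -0.64 -0.63  0.25 -1.21  0.95] F [-1.1  0.4  0.3]
pre p [0.5486 0.0049 0.1791] rot zyx(intrinsic) [ 0.1 -0.2 -0.1] d [16.9 32.4 55.7] n 2 each [ 8.4 16.2 27.9]
grip p [0.5815 0.0064 0.1084] rot zyx(intrinsic) [ 0.1 -0.2 -0.1] d [ 0.  0. 78.] n 3 each [ 0.  0. 26.]
up p [0.691  0.0113 0.2181] rot zyx(intrinsic) [ 0.1 -0.2 -0.1] d [145.7   0.  -53. ] n 5 each [ 29.1   0.  -10.6]
[[317.2 249.1]
 [323.3 182.7]
 [331.4  91.7]]
[318.9 164.4] [ 307  101   25  130 2147]
152 313 329 [0.5958 0.011  0.1366]
167 312 327 [0.5867 0.0113 0.1291]
182 312 326 [0.5777 0.0099 0.1189]
197 307 324 [0.5678 0.0116 0.1091]
212 307 323 [0.5571 0.0104 0.1005]
```

>>> {"api": "send_rows", "payload": {"steps": [[[8.5, 14, 28], [0, 0, 0], 1], [[8.5, 14, 28], [0, 0, 0], 1], [[0, 0, 26], [0, 0, 0], 1], [[0, 0, 26], [0, 0, 0], 1], [[0, 0, 20], [0, 0, 0], 1], [[0, 0, 6], [0, 0, 0], 1], [[0, 0, 0], [0, 0, 0], 1]]}}

```text
clock: 3.78
eef_pos: [0.5799, 0.0104, 0.1058]
orientation: [0.976, 0.024, 0.219, -0.005]
wrist_force: [-0.3, -0.4, -0.8]
finger_gap: 1.0
grip_force: 0.0
```

>>> {"api": "send_rows", "payload": {"steps": [[[0, 0, 0], [0, 0, 0], 0.5], [[0, 0, 0], [0, 0, 0], 0.3], [[0, 0, 0], [0, 0, 0], 0], [[0, 0, 0], [0, 0, 0], 0], [[0, 0, 0], [0, 0, 0], 0], [[0, 0, 0], [0, 0, 0], 0], [[0, 0, 0], [0, 0, 0], 0], [[0, 0, 0], [0, 0, 0], 0]]}}

```text
clock: 4.45
eef_pos: [0.5813, 0.0086, 0.1092]
orientation: [0.975, 0.023, 0.22, -0.004]
wrist_force: [0.6, -10.7, 2.6]
finger_gap: 0.127
grip_force: 60.1
```

Run:
```python
from h import *
log()
h=cab([-.134,0,.1157]); T=25
go('grip',gp(h,T),T)
```

```text
q [ 0.46 -0.38 -0.67  0.23 -0.89  1.05] F [  0.6 -10.7   2.6]
grip p [0.5815 0.0064 0.1084] rot zyx(intrinsic) [ 0.1 -0.4  0.1] d [-0.2  2.3  0.7] n 1 each [-0.2  2.3  0.7]
```

>>> {"api": "send_rows", "payload": {"steps": [[[9, 1, -3.3], [0, 0, 0], 0], [[19, 0, -6.9], [0, 0, 0], 0], [[19, 0, -6.9], [0, 0, 0], 0], [[19, 0, -6.9], [0, 0, 0], 0], [[19, 0, -6.9], [0, 0, 0], 0], [[19, 0, -6.9], [0, 0, 0], 0], [[19, 0, -6.9], [0, 0, 0], 0], [[19, 0, -6.9], [0, 0, 0], 0]]}}

```text
clock: 5.12
eef_pos: [0.6865, 0.014, 0.2146]
orientation: [0.976, 0.023, 0.218, -0.005]
wrist_force: [-5.4, -1.7, -2.1]
finger_gap: 0.123
grip_force: 60.0
```

>>> {"api": "send_rows", "payload": {"steps": [[[6, 0, -2.2], [0, 0, 0], 0], [[0, 0, 0], [0, 0, 0], 0]]}}

```text
clock: 5.28
eef_pos: [0.693, 0.0144, 0.2211]
orientation: [0.975, 0.023, 0.221, -0.005]
wrist_force: [2.5, -4.3, -0.5]
finger_gap: 0.126
grip_force: 63.9
```

>>> {"api": "send_rows", "payload": {"steps": [[[0, 0, 0], [0, 0, 0], 1], [[0, 0, 0], [0, 0, 0], 1], [[0, 0, 0], [0, 0, 0], 1], [[0, 0, 0], [0, 0, 0], 1], [[0, 0, 0], [0, 0, 0], 1], [[0, 0, -25], [0, 0, 0], 1], [[0, 0, -30], [0, 0, 0], 1], [[0, 0, -30], [0, 0, 0], 1]]}}

```text
clock: 5.95
eef_pos: [0.6545, 0.0132, 0.2971]
orientation: [0.975, 0.024, 0.219, -0.006]
wrist_force: [0.5, -0.1, 1.0]
finger_gap: 1.0
grip_force: 0.0
```

>>> {"api": "send_rows", "payload": {"steps": [[[-34, 0, 9], [0, 0, 0], 1], [[-34, 0, 9], [0, 0, 0], 1], [[-34, 0, 9], [0, 0, 0], 1], [[-34, 0, 9], [0, 0, 0], 1], [[0, 0, 0], [0, 0, 0], 1], [[0, 0, 0], [0, 0, 0], 1]]}}

```text
clock: 6.45
eef_pos: [0.5465, 0.008, 0.2045]
orientation: [0.975, 0.024, 0.219, -0.006]
wrist_force: [0.5, 0.4, 1.0]
finger_gap: 0.998
grip_force: 0.0
```

Run:
```python
from h import *
log()
c=cap('wrist','w2.png')
for n,loc in dict(h1=(.652,.097,.056),h2=(.637,-.066,.056)).items(): print(n,proj(c,[loc]).round(1))
print(proj(c,[cab(p) for p in[(-.008,.125,.022),(-.008,-.125,.022),(-.12,-.125,.022),(-.12,.125,.022),(-.15,0,.04),(-.15,.195,.04),(-.15,-.195,.04)]]).round(1).tolist())
t=cap('top','t2.png')
```

```text
q [ 0.5  -0.52 -0.58  0.21 -1.11  1.07] F [0.5 0.4 1. ]
h1 [[190.1 149.5]]
h2 [[367.4 173.9]]
[[165.0, 116.0], [404.4, 117.0], [410.7, 223.8], [158.2, 222.6], [284.6, 253.5], [75.1, 252.0], [494.3, 254.0]]
```

View pics/w2.png

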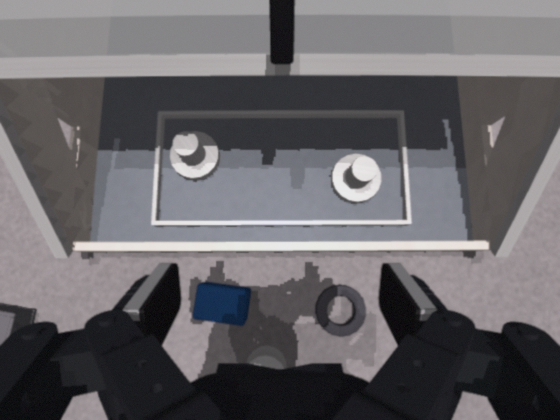

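Run:
```python
from h import *
c=cap('wrist'); im=c['image']; g=im.min(2); P=cloud(c)
for (u,v) in[(186,143),(364,169)]:
    w=P[v-35:v+50,u-35:u+40].reshape(-1,3); 
    top=w[(w[:,2]>.050)&(w[:,2]<.064)]; fl=w[(w[:,2]>.0215)&(w[:,2]<.029)]
    print('px->',onplane(c,[(u,v)],.056).round(4),'topcloud',len(top),top.min(0).round(3),top.max(0).round(3),((top.min(0)+top.max(0))/2).round(4),'fl',fl.min(0).round(3),fl.max(0).round(3),((fl.min(0)+fl.max(0))/2).round(4))
print(g[143,186],g[169,364],g[156,190])
m=(g>190).astype(np.uint8); m[:95]=0;m[205:]=0;m[:,:168]=0;m[:,395:]=0
n,l,st,ce=cv2.connectedComponentsWithStats(m)
for i in range(1,n):
    if st[i,4]>60: print(ce[i].round(1),st[i])
```

```text
px-> [[0.6627 0.1033 0.056 ]] topcloud 532 [0.646 0.091 0.05 ] [0.67  0.115 0.058] [0.658  0.1028 0.0539] fl [0.621 0.075 0.022] [0.707 0.145 0.029] [0.6642 0.1101 0.0252]
px-> [[ 0.6456 -0.0633  0.056 ]] topcloud 540 [ 0.63  -0.075  0.05 ] [ 0.654 -0.051  0.057] [ 0.6421 -0.0632  0.0537] fl [ 0.617 -0.112  0.022] [ 0.695 -0.039  0.029] [ 0.6564 -0.0754  0.0252]
185 222 222
[186.  155.3] [176 151  20   9 110]
[197.7 170.8] [174 153  44  29 464]
[357.1 181.6] [ 333  159   47   46 1323]
```

Run:
```python
from h import *
T=30; n=np.array([-.7071,0,.7071])
g=gp((.658,.1025,.048),T); pre=g+.07*n
a=go('pre',pre,T); a=go('g',g,T,frm=a)
a=go('lift',g+[0,0,.012],T,frm=a); a=go('out',a+.09*n,T,frm=a)
tr=R.from_euler('z',-5.7,degrees=True).apply([.025,.045,0])+[.424,.360,0]; print(tr)
p=gp((tr[0],tr[1],.041),T); b=go('over',p+[0,0,.06],T,frm=a); go('down',p,T,frm=b)
```

```text
pre p [0.6125 0.1027 0.0906] rot zyx(intrinsic) [ 0.1  4.4 -0.2] d [ -0.6 -91.2 136. ] n 5 each [ -0.1 -18.2  27.2]
g p [0.662  0.1027 0.0411] rot zyx(intrinsic) [ 0.1  4.4 -0.2] d [18.1  2.2 67.6] n 2 each [ 9.   1.1 33.8]
lift p [0.662  0.1027 0.0531] rot zyx(intrinsic) [ 0.1  4.4 -0.2] d [  6.    0.  -10.4] n 1 each [  6.    0.  -10.4]
out p [0.5984 0.1027 0.1167] rot zyx(intrinsic) [ 0.1  4.4 -0.2] d [-23.2  -2.9 -86.9] n 3 each [ -7.7  -1.  -29. ]
[0.45334578 0.40229451 0.        ]
over p [0.4573 0.4025 0.0941] rot zyx(intrinsic) [ 0.1  4.4 -0.2] d [-121.5 -305.9  -44. ] n 10 each [-12.2 -30.6  -4.4]
down p [0.4573 0.4025 0.0341] rot zyx(intrinsic) [ 0.1  4.4 -0.2] d [-30.  -0.  52.] n 2 each [-15.  -0.  26.]
```

>>> {"api": "send_rows", "payload": {"steps": [[[0, 0, 0], [0, 4.4, 0], 1], [[0, -18.2, 27.2], [0, 0, 0], 1], [[0, -18.2, 27.2], [0, 0, 0], 1], [[0, -18.2, 27.2], [0, 0, 0], 1], [[0, -18.2, 27.2], [0, 0, 0], 1], [[0, -18.2, 27.2], [0, 0, 0], 1], [[0, 0, 0], [0, 0, 0], 1]]}}

```text
clock: 7.18
eef_pos: [0.6114, 0.1039, 0.0825]
orientation: [0.967, 0.024, 0.254, -0.005]
wrist_force: [-1.2, -1.8, -1.1]
finger_gap: 0.995
grip_force: 0.0
```

Run:
```python
from h import *
log(); T=30
c=cap('wrist'); P=cloud(c); u,v=proj(c,[(.658,.1025,.056)])[0].astype(int); print(u,v)
w=P.reshape(-1,3); w=w[(np.abs(w[:,0]-.658)<.035)&(np.abs(w[:,1]-.1025)<.035)]
top=w[(w[:,2]>.050)&(w[:,2]<.062)]; print(len(top),top.min(0).round(4),top.max(0).round(4),((top.min(0)+top.max(0))/2).round(4))
go('g',gp((.658,.1025,.048),T),T)
```

```text
q [ 0.62 -0.29 -0.72  0.41 -0.73  0.75] F [-1.2 -1.8 -1.1]
288 193
1515 [0.6464 0.0908 0.0501] [0.6702 0.1143 0.0577] [0.6583 0.1025 0.0539]
g p [0.662  0.1027 0.0411] rot zyx(intrinsic) [ 0.2  0.5 -0. ] d [21.6  2.7 63.4] n 2 each [10.8  1.4 31.7]
```

>>> {"api": "send_rows", "payload": {"steps": [[[7, 0.9, 21], [0, 0, 0], 1], [[7, 0.9, 21], [0, 0, 0], 1], [[5, 0.9, 14], [0, 0, 0], 1], [[2, 0, 6], [0, 0, 0], 1], [[0, 0, 0], [0, 0, 0], 1]]}}

```text
clock: 7.65
eef_pos: [0.6614, 0.1018, 0.0453]
orientation: [0.966, 0.023, 0.257, -0.007]
wrist_force: [-0.8, -0.2, 0.6]
finger_gap: 0.999
grip_force: 0.0
```

Run:
```python
from h import *
log(); T=30
go('g',gp((.658,.1025,.048),T),T)
```

```text
q [ 0.55 -0.11 -0.65  0.43 -0.61  0.76] F [-0.8 -0.2  0.6]
g p [0.662  0.1027 0.0411] rot zyx(intrinsic) [ 0.1  0.2 -0.1] d [-1.5 -0.8  4. ] n 1 each [-1.5 -0.8  4. ]
```

>>> {"api": "send_rows", "payload": {"steps": [[[-1.5, -0.8, 3], [0, 0, 0], 1], [[0, 0, 0], [0, 0, 0], 0.5], [[0, 0, 0], [0, 0, 0], 0.2], [[0, 0, 0], [0, 0, 0], 0.1], [[0, 0, 0], [0, 0, 0], 0.1], [[0, 0, 0], [0, 0, 0], 0.1], [[0, 0, 0], [0, 0, 0], 0.1], [[0, 0, 0], [0, 0, 0], 0.1]]}}

```text
clock: 8.32
eef_pos: [0.6608, 0.1033, 0.0424]
orientation: [0.966, 0.023, 0.258, -0.007]
wrist_force: [-3.3, 0.3, 4.4]
finger_gap: 0.252
grip_force: 59.3
```

>>> {"api": "send_rows", "payload": {"steps": [[[6, 0, -10.4], [0, 0, 0], 0.1], [[-7.7, -1, -29], [0, 0, 0], 0.1], [[-7.7, -1, -29], [0, 0, 0], 0.1], [[-7.7, -1, -29], [0, 0, 0], 0.1], [[-12.2, -15, -4.4], [0, 0, 0], 0.1], [[-12.2, -30.6, -4.4], [0, 0, 0], 0.1], [[-12.2, -30.6, -4.4], [0, 0, 0], 0.1], [[-12.2, -30.6, -4.4], [0, 0, 0], 0.1]]}}

```text
clock: 8.98
eef_pos: [0.5399, 0.2077, 0.1085]
orientation: [0.966, 0.023, 0.257, -0.007]
wrist_force: [1.0, 0.2, -1.2]
finger_gap: 0.252
grip_force: 59.0
```

>>> {"api": "send_rows", "payload": {"steps": [[[-12.2, -30.6, -4.4], [0, 0, 0], 0.1], [[-12.2, -30.6, -4.4], [0, 0, 0], 0.1], [[-12.2, -30.6, -4.4], [0, 0, 0], 0.1], [[-12.2, -30.6, -4.4], [0, 0, 0], 0.1], [[-12.2, -30.6, -4.4], [0, 0, 0], 0.1], [[-12.2, -30.6, -4.4], [0, 0, 0], 0.1], [[0, -15.6, 0], [0, 0, 0], 0.1], [[0, 0, 0], [0, 0, 0], 0.1]]}}

```text
clock: 9.65
eef_pos: [0.4536, 0.4052, 0.0948]
orientation: [0.966, 0.025, 0.257, -0.007]
wrist_force: [-0.9, -1.1, -1.3]
finger_gap: 0.253
grip_force: 59.1
```

Run:
```python
from h import *
log(); T=30
go('down',(.4573,.4025,.0424-.008+.002),T)
```

```text
q [ 1.28 -0.2  -0.68  0.6  -0.99  0.03] F [-0.9 -1.1 -1.3]
down p [0.4573 0.4025 0.0364] rot zyx(intrinsic) [ 0.3  0.2 -0.2] d [-26.1   2.8  52.4] n 2 each [-13.1   1.4  26.2]
```

>>> {"api": "send_rows", "payload": {"steps": [[[-10, 1, 20], [0, 0, 0], 0.1], [[-10, 1, 20], [0, 0, 0], 0.1], [[-5, 0.8, 9], [0, 0, 0], 0.1], [[-1, 0, 3], [0, 0, 0], 0.1], [[0, 0, 0], [0, 0, 0], 0.1], [[0, 0, 0], [0, 0, 0], 0.1]]}}

```text
clock: 10.15
eef_pos: [0.4586, 0.4001, 0.0386]
orientation: [0.966, 0.023, 0.258, -0.007]
wrist_force: [-0.2, -0.8, -0.2]
finger_gap: 0.252
grip_force: 59.1
```

>>> {"api": "send_rows", "payload": {"steps": [[[-1.5, 0, 3], [0, 0, 0], 0.1], [[0, 0, 0], [0, 0, 0], 0.1], [[0, 0, 0], [0, 0, 0], 0.35], [[0, 0, 0], [0, 0, 0], 0.55], [[0, 0, 0], [0, 0, 0], 0.55], [[0, 0, 0], [0, 0, 0], 0.55], [[0, 0, -15], [0, 0, 0], 0.55], [[0, 0, -30], [0, 0, 0], 0.55]]}}

```text
clock: 10.82
eef_pos: [0.4358, 0.3962, 0.0699]
orientation: [0.966, 0.023, 0.256, -0.004]
wrist_force: [0.6, 0.2, 0.1]
finger_gap: 0.549
grip_force: 0.0
```

Run:
```python
from h import *
log(); T=30; n=np.array([-.7071,0,.7071])
s=status.get_state(); f=np.array(s['eef_pos'])+[0,0,.06]; 
g=gp((.642,-.063,.048),T); pre=g+.09*n
print(f);a=go('pre',pre,T,frm=f)
```

```text
q [ 1.31 -0.22 -0.75  0.61 -0.97 -0.03] F [0.6 0.2 0.1]
[0.43577752 0.39621621 0.12992673]
pre p [ 0.5824 -0.0628  0.1047] rot zyx(intrinsic) [0.2 0.3 0.2] d [ 96.2 465.2  84.6] n 14 each [ 6.9 33.2  6. ]
```

>>> {"api": "send_rows", "payload": {"steps": [[[15, 0, -26], [0, 0, 0], 0.55], [[15, 0, -26], [0, 0, 0], 0.8], [[6.9, 33.2, 6], [0, 0, 0], 1], [[6.9, 33.2, 6], [0, 0, 0], 1], [[6.9, 33.2, 6], [0, 0, 0], 1], [[6.9, 33.2, 6], [0, 0, 0], 1], [[6.9, 33.2, 6], [0, 0, 0], 1], [[6.9, 33.2, 6], [0, 0, 0], 1]]}}

```text
clock: 11.48
eef_pos: [0.4997, 0.2009, 0.1225]
orientation: [0.966, 0.024, 0.258, -0.007]
wrist_force: [0.9, 0.5, -0.3]
finger_gap: 1.004
grip_force: 0.0
```

>>> {"api": "send_rows", "payload": {"steps": [[[6.9, 33.2, 6], [0, 0, 0], 1], [[6.9, 33.2, 6], [0, 0, 0], 1], [[6.9, 33.2, 6], [0, 0, 0], 1], [[6.9, 33.2, 6], [0, 0, 0], 1], [[6.9, 33.2, 6], [0, 0, 0], 1], [[6.9, 33.2, 6], [0, 0, 0], 1], [[6.9, 33.2, 6], [0, 0, 0], 1], [[6.9, 33.2, 6], [0, 0, 0], 1]]}}

```text
clock: 12.15
eef_pos: [0.5845, -0.0613, 0.1082]
orientation: [0.966, 0.023, 0.258, -0.007]
wrist_force: [0.9, 1.8, 0.1]
finger_gap: 1.001
grip_force: 0.0
```

>>> {"api": "send_rows", "payload": {"steps": [[[0, 0, 0], [0, 0, 0], 1], [[0, 0, 0], [0, 0, 0], 1]]}}

```text
clock: 12.32
eef_pos: [0.5842, -0.0617, 0.1077]
orientation: [0.966, 0.021, 0.257, -0.006]
wrist_force: [-1.3, -0.0, -0.3]
finger_gap: 1.0
grip_force: 0.0
```

```bash
cat >> h.py <<'E'
def top(c,x,y,z,r,tol=.006):
    w=cloud(c).reshape(-1,3); w=w[np.hypot(w[:,0]-x,w[:,1]-y)<r]; t=w[np.abs(w[:,2]-z)<tol]
    if len(t)<20: print('none',len(t)); return
    lo,hi=np.percentile(t,1,axis=0),np.percentile(t,99,axis=0); print('top n',len(t),'size',(hi-lo).round(4),'centre',((lo+hi)/2).round(4)); return (lo+hi)/2
E
python3 - <<'E'
from h import *
log(); T=30
c=cap('wrist'); t=top(c,.642,-.063,.055,.04)
t2=cap('top'); print('hub in tray'); top(t2,.453,.40,.048,.035); top(t2,.453,.40,.016,.04)
go('g',gp((t[0],t[1],.047),T),T)
E
```

```text
q [ 0.31 -0.42 -0.7   0.18 -0.79  1.21] F [-1.3 -0.  -0.3]
top n 1165 size [0.0226 0.022  0.0072] centre [ 0.6422 -0.0633  0.0533]
hub in tray
top n 44 size [0.0206 0.0224 0.0082] centre [0.4572 0.3977 0.0471]
top n 129 size [0.0503 0.0541 0.0112] centre [0.4594 0.3997 0.0158]
g p [ 0.6462 -0.0632  0.0401] rot zyx(intrinsic) [ 0.1  0.2 -0.1] d [19.8  6.6 89.5] n 3 each [ 6.6  2.2 29.8]
```

Hub 1 stands in the tray. Now hub 2.

>>> {"api": "send_rows", "payload": {"steps": [[[6, 2, 27], [0, 0, 0], 1], [[6, 2, 27], [0, 0, 0], 1], [[5, 1.6, 21], [0, 0, 0], 1], [[2.8, 1, 13], [0, 0, 0], 1], [[0, 0, 0], [0, 0, 0], 1], [[0, 0, 0], [0, 0, 0], 1]]}}

```text
clock: 12.92
eef_pos: [0.6449, -0.0617, 0.0405]
orientation: [0.966, 0.024, 0.256, -0.007]
wrist_force: [0.4, 0.1, 0.2]
finger_gap: 1.001
grip_force: 0.0
```

Run:
```python
from h import *
log(); T=30
go('g',gp((.6422,-.0633,.048),T),T)
```

```text
q [ 0.26 -0.16 -0.63  0.19 -0.6   1.23] F [0.4 0.1 0.2]
g p [ 0.6462 -0.0631  0.0411] rot zyx(intrinsic) [ 0.2  0.3 -0.2] d [1.4 1.5 0.1] n 1 each [1.4 1.5 0.1]
```

>>> {"api": "send_rows", "payload": {"steps": [[[1.4, 1.5, 0], [0, 0, 0], 0.5], [[0, 0, 0], [0, 0, 0], 0.2], [[0, 0, 0], [0, 0, 0], 0.1], [[0, 0, 0], [0, 0, 0], 0.1], [[0, 0, 0], [0, 0, 0], 0.1], [[0, 0, 0], [0, 0, 0], 0.1], [[0, 0, 0], [0, 0, 0], 0.1], [[0, 0, 0], [0, 0, 0], 0.1]]}}

```text
clock: 13.58
eef_pos: [0.6469, -0.0644, 0.0427]
orientation: [0.966, 0.023, 0.258, -0.007]
wrist_force: [-3.1, 0.5, 5.8]
finger_gap: 0.262
grip_force: 59.3
```

>>> {"api": "send_rows", "payload": {"steps": [[[6, 0, -10.4], [0, 0, 0], 0.1], [[-4, -1, -30], [0, 0, 0], 0.1], [[-5, -1, -29], [0, 0, 0], 0.1], [[-7.7, -1, -29], [0, 0, 0], 0.1], [[0, 0, 0], [0, 0, 0], 0.1], [[0, 0, 0], [0, 0, 0], 0.1]]}}

```text
clock: 14.08
eef_pos: [0.5883, -0.0642, 0.1237]
orientation: [0.966, 0.023, 0.259, -0.008]
wrist_force: [0.8, 0.4, -1.9]
finger_gap: 0.252
grip_force: 59.0
```

Run:
```python
from h import *
log(); T=30
a=go('over',(.452,.308,.100),T); go('down',(.452,.308,.0355),T,frm=a)
```

```text
q [ 0.3  -0.42 -0.67  0.17 -0.82  1.24] F [ 0.8  0.4 -1.9]
over p [0.452 0.308 0.1  ] rot zyx(intrinsic) [ 0.1 -0.  -0.2] d [-115.2 -378.   -39.1] n 12 each [ -9.6 -31.5  -3.3]
down p [0.452  0.308  0.0355] rot zyx(intrinsic) [ 0.1 -0.  -0.2] d [-32.2  -0.   55.9] n 2 each [-16.1  -0.   27.9]
```

>>> {"api": "send_rows", "payload": {"steps": [[[-9.6, -31.5, -3.3], [0, 0, 0], 0.1], [[-9.6, -31.5, -3.3], [0, 0, 0], 0.1], [[-9.6, -31.5, -3.3], [0, 0, 0], 0.1], [[-9.6, -31.5, -3.3], [0, 0, 0], 0.1], [[-9.6, -31.5, -3.3], [0, 0, 0], 0.1], [[-9.6, -31.5, -3.3], [0, 0, 0], 0.1], [[-9.6, -31.5, -3.3], [0, 0, 0], 0.1], [[-9.6, -31.5, -3.3], [0, 0, 0], 0.1]]}}

```text
clock: 14.75
eef_pos: [0.4953, 0.1845, 0.1051]
orientation: [0.966, 0.023, 0.256, -0.006]
wrist_force: [0.8, -0.2, -1.6]
finger_gap: 0.25
grip_force: 59.2
```

>>> {"api": "send_rows", "payload": {"steps": [[[-9.6, -31.5, -3.3], [0, 0, 0], 0.1], [[-9.6, -31.5, -3.3], [0, 0, 0], 0.1], [[-9.6, -31.5, -3.3], [0, 0, 0], 0.1], [[-9.6, -31.5, -3.3], [0, 0, 0], 0.1], [[0, 0, 0], [0, 0, 0], 0.1], [[0, 0, 0], [0, 0, 0], 0.1]]}}

```text
clock: 15.25
eef_pos: [0.4496, 0.3081, 0.0971]
orientation: [0.966, 0.025, 0.256, -0.005]
wrist_force: [-0.1, -0.2, -1.3]
finger_gap: 0.252
grip_force: 59.3
```

>>> {"api": "send_rows", "payload": {"steps": [[[-10, 0, 20], [0, 0, 0], 0.1], [[-10, 0, 19], [0, 0, 0], 0.1], [[-6, 0, 10], [0, 0, 0], 0.1], [[0, 0, 0], [0, 0, 0], 0.1], [[0, 0, 0], [0, 0, 0], 0.1]]}}

```text
clock: 15.67
eef_pos: [0.4525, 0.306, 0.043]
orientation: [0.966, 0.023, 0.257, -0.006]
wrist_force: [0.6, 0.6, -0.0]
finger_gap: 0.251
grip_force: 59.3
```

Run:
```python
from h import *
log(); T=30
go('down',(.452,.308,.0355),T)
```

```text
q [ 1.2  -0.38 -0.93  0.62 -0.9   0.05] F [ 0.6  0.6 -0. ]
down p [0.452  0.308  0.0355] rot zyx(intrinsic) [0.1 0.2 0. ] d [-4.1 -2.   6.3] n 1 each [-4.1 -2.   6.3]
```

>>> {"api": "send_rows", "payload": {"steps": [[[-2, 0, 3.5], [0, 0, 0], 0.1], [[-1.5, 0, 2.5], [0, 0, 0], 0.1], [[0, 0, 0], [0, 0, 0], 0.1], [[0, 0, 0], [0, 0, 0], 0.35], [[0, 0, 0], [0, 0, 0], 0.55], [[0, 0, 0], [0, 0, 0], 0.55], [[0, 0, 0], [0, 0, 0], 0.55]]}}

```text
clock: 16.25
eef_pos: [0.4523, 0.3079, 0.0377]
orientation: [0.966, 0.023, 0.257, -0.007]
wrist_force: [0.1, 0.4, -0.6]
finger_gap: 0.55
grip_force: 0.0
```

>>> {"api": "send_rows", "payload": {"steps": [[[8, 0, -13], [0, 0, 0], 0.55], [[15, 0, -25], [0, 0, 0], 0.55], [[15, 0, -25], [0, 0, 0], 0.7], [[15, 0, -25], [0, 0, 0], 1], [[0, 0, 0], [0, 0, 0], 1]]}}

```text
clock: 16.67
eef_pos: [0.4558, 0.3102, 0.1478]
orientation: [0.965, 0.023, 0.26, -0.011]
wrist_force: [-0.3, 0.0, 0.3]
finger_gap: 0.948
grip_force: 0.0
```

```bash
cat > fit.py <<'E'
from h import *
from scipy.optimize import least_squares
D=[json.loads(l) for l in open('log.jsonl')]
def wrist(p,q):
    d,r0,z0,a,b,e=p; ph=q[2]-q[1]
    rho=r0+a*np.sin(q[1])+b*np.cos(ph)-e*np.sin(ph); z=z0+a*np.cos(q[1])+b*np.sin(ph)+e*np.cos(ph)
    c,s=np.cos(q[0]),np.sin(q[0]); return np.array([rho*c+d*s,rho*s-d*c,z])
def f(p):
    out=[]
    for q,x,o in D: out+=list(np.array(x)-p[6]*R.from_quat(o).as_matrix()[:,2]-wrist(p[:6],q))
    return out
if __name__=='__main__':
    r=least_squares(f,[.196,0,.2,.3,.5,0,.255]); print(r.x.round(3),np.abs(r.fun).max())
E
python3 - <<'E'
from h import *
log(); import subprocess; print(subprocess.run('python3 fit.py',shell=True,capture_output=True,text=True).stdout)
t=cap('top'); top(t,.457,.398,.048,.035); top(t,.449,.308,.048,.035)
for p in[(.4364,.1408),(.4531,.0156),(.4391,-.1293)]: top(t,*p,.036,.04)
E
```

```text
q [ 1.22 -0.46 -0.77  0.55 -1.09  0.18] F [-0.3  0.   0.3]
[0.202 0.137 0.077 0.344 0.413 0.081 0.255] 0.04004966682883876

this script no longer has the robotException ignored in: <_io.TextIOWrapper mode='rw' encoding='UTF-8'>
Traceback (most recent call last):
BrokenPipeError: [Errno 32] Broken pipe
```

```bash
cat > fit.py <<'E'
import numpy as np, json
from scipy.optimize import least_squares
from scipy.spatial.transform import Rotation as R
D=[json.loads(l) for l in open('log.jsonl')]
D+=[[[1.484,.041,.084,0,-1.616,-.334],[.245,.547,.241],[.978,-.209,0,.001]],[[.782,-1.092,-1.075,.585,-1.018,.669],[.493,.036,.221],[.922,.021,.387,-.015]]]
# generic: product of exponentials: j2,j3,j5 horizontal axes, link vectors free
ry=lambda t:R.from_euler('y',t); rz=lambda t:R.from_euler('z',t); rx=lambda t:R.from_euler('x',t)
def fk(p,q,s):
    v=np.array(p[:15]).reshape(5,3)
    B=rz(q[0]*s[0]+p[15]); x=B.apply(v[0]); B=B*ry(q[1]*s[1]); x=x+B.apply(v[1]); B=B*ry(q[2]*s[2]); x=x+B.apply(v[2])
    B=B*rx(q[3]*s[3]); B=B*ry(q[4]*s[4]); x=x+B.apply(v[3])
    return x
def f(p,s): return np.concatenate([fk(p,q,s)-np.array(x) for q,x,o in D])
best=None
import itertools
for s2,s3,s4,s5 in itertools.product([1,-1],repeat=4):
    s=[1,s2,s3,s4,s5]
    for L in(.25,-.25):
        p0=np.r_[0,0,.2, 0,0,.4, .5,0,0, L,0,0, 0,0,0, -.3]
        r=least_squares(f,p0,args=(s,)); 
        if best is None or r.cost<best[0]: best=(r.cost,s,r.x,np.abs(r.fun).max())
print(best[1],best[2].round(3),best[3])
E
python3 fit.py; tail -3 log.jsonl|cut -c1-200
python3 - <<'E'
from h import *
t=cap('top'); top(t,.457,.398,.048,.035); top(t,.449,.308,.048,.035)
for p in[(.4364,.1408),(.4531,.0156),(.4391,-.1293)]: top(t,*p,.036,.04)
E
```

```text
[1, 1, -1, -1, -1] [-0.    -4.25   0.154  0.    -2.177  0.399  0.551  6.427  0.     0.336
 -0.197  0.     0.     0.     0.     0.   ] 0.000172584010652177
[[0.2988958587016237, -0.4166454177055718, -0.6675982822285892, 0.16786003663000024, -0.816258088559337, 1.236239660362718], [0.5883386497946606, -0.06421605776494707, 0.1236810942442786], [0.96562506
[[1.2038173440541473, -0.3807620509265784, -0.9304573557253429, 0.6203975644082547, -0.8980537800000307, 0.04993310067991099], [0.45250289024602075, 0.30604114287373907, 0.04297284145509469], [0.96620
[[1.2225153417431152, -0.45769037915886795, -0.7739750199861389, 0.5453778869323419, -1.091199191948104, 0.17893408073520028], [0.45575309290795757, 0.31016844118872117, 0.14775342680499612], [0.96522
none 10
none 6
top n 115 size [0.0345 0.0372 0.0109] centre [0.4359 0.141  0.0355]
top n 121 size [0.0374 0.0343 0.0115] centre [0.4522 0.0158 0.036 ]
top n 117 size [0.0373 0.0367 0.0104] centre [ 0.4386 -0.1285  0.0357]
```

```bash
cat > ik.py <<'E'
import numpy as np
from scipy.optimize import least_squares
from scipy.spatial.transform import Rotation as R
ry=lambda t:R.from_euler('y',t); rz=lambda t:R.from_euler('z',t); rx=lambda t:R.from_euler('x',t)
def fk5(q):
    B=rz(q[0]); x=np.array([0,0,.154]); B=B*ry(q[1]); x=x+B.apply([0,0,.399]); B=B*ry(-q[2]); x=x+B.apply([.551,0,0]); B=B*rx(-q[3])*ry(-q[4]); return x+B.apply([.336,-.197,0]),B
def ik(p,z,q0):
    f=lambda q:np.r_[fk5(q)[0]-p,.3*(fk5(q)[1].apply([1,0,0])-z)]
    r=least_squares(f,q0); return r.x,np.abs(r.fun).max()
lo=np.array([-2.56,-1.29,-1.08,-3.29,-2.81]);hi=np.array([2.56,2.01,1.49,1.98,-.18])
E
python3 - <<'E'
from h import *; from ik import *
for nm,g,tilts in [('s0',(.436,.141,.026),(0,5,10,15,20,25)),('s1',(.4525,.0158,.026),(0,5,10,15,20,25)),('s2',(.4387,-.1288,.026),(0,5,10,15,20,25)),('place',tuple(cab([-.075,0,.04])),(0,15,20,25)),('trd',(.367,-.354,.06),(0,))]:
    for T in tilts:
        for h in(0,.06):
            q,e=ik(gp(g,T)+[0,0,h],Rt(T).as_matrix()[:,2],[.4,-.3,-.7,.2,-1.2]); print(nm,T,h,q.round(2),'' if e<1e-3 else 'BAD %.3f'%e)
E
```

```text
s0 0 0 [ 0.76 -0.27 -0.61 -0.   -1.23] 
s0 0 0.06 [ 0.76 -0.32 -0.53 -0.   -1.35] 
s0 5 0 [ 0.8  -0.36 -0.7   0.07 -1.16] 
s0 5 0.06 [ 0.8  -0.41 -0.62  0.06 -1.29] 
s0 10 0 [ 0.85 -0.45 -0.8   0.14 -1.1 ] 
s0 10 0.06 [ 0.86 -0.5  -0.72  0.13 -1.23] 
s0 15 0 [ 0.91 -0.54 -0.91  0.23 -1.05] 
s0 15 0.06 [ 0.91 -0.59 -0.82  0.21 -1.18] 
s0 20 0 [ 0.96 -0.64 -1.01  0.33 -1.01] 
s0 20 0.06 [ 0.96 -0.69 -0.92  0.3  -1.14] 
s0 25 0 [ 1.01 -0.74 -1.12  0.43 -0.98] 
s0 25 0.06 [ 1.01 -0.79 -1.02  0.4  -1.11] 
s1 0 0 [ 0.49 -0.28 -0.62  0.   -1.23] 
s1 0 0.06 [ 0.49 -0.33 -0.55 -0.   -1.36] 
s1 5 0 [ 0.52 -0.38 -0.71  0.04 -1.16] 
s1 5 0.06 [ 0.52 -0.43 -0.63  0.04 -1.29] 
s1 10 0 [ 0.55 -0.48 -0.81  0.09 -1.09] 
s1 10 0.06 [ 0.55 -0.53 -0.72  0.09 -1.22] 
s1 15 0 [ 0.59 -0.59 -0.9   0.16 -1.03] 
s1 15 0.06 [ 0.59 -0.63 -0.82  0.15 -1.16] 
s1 20 0 [ 0.63 -0.7  -1.01  0.23 -0.98] 
s1 20 0.06 [ 0.63 -0.74 -0.91  0.21 -1.11] 
s1 25 0 [ 0.67 -0.82 -1.12  0.31 -0.94] 
s1 25 0.06 [ 0.68 -0.86 -1.02  0.29 -1.07] 
s2 0 0 [ 0.16 -0.27 -0.61 -0.   -1.23] 
s2 0 0.06 [ 0.16 -0.32 -0.54 -0.   -1.35] 
s2 5 
[... 163 characters left out ...]
s2 15 0 [ 0.19 -0.55 -0.84  0.04 -1.02] 
s2 15 0.06 [ 0.19 -0.59 -0.76  0.04 -1.15] 
s2 20 0 [ 0.2  -0.65 -0.92  0.07 -0.95] 
s2 20 0.06 [ 0.2  -0.69 -0.83  0.06 -1.08] 
s2 25 0 [ 0.22 -0.75 -1.01  0.09 -0.89] 
s2 25 0.06 [ 0.22 -0.79 -0.92  0.08 -1.02] 
place 0 0 [ 0.33  0.21 -0.11  0.   -1.25] 
place 0 0.06 [ 0.33  0.17 -0.05  0.   -1.35] 
place 15 0 [ 0.37  0.   -0.4   0.1  -0.92] 
place 15 0.06 [ 0.37 -0.05 -0.33  0.1  -1.04] 
place 20 0 [ 0.39 -0.06 -0.5   0.16 -0.81] 
place 20 0.06 [ 0.39 -0.11 -0.43  0.14 -0.93] 
place 25 0 [ 0.4  -0.13 -0.6   0.23 -0.7 ] 
place 25 0.06 [ 0.4  -0.18 -0.53  0.2  -0.82] 
trd 0 0 [-0.37 -0.14 -0.44  0.   -1.27] 
trd 0 0.06 [-0.37 -0.18 -0.36  0.   -1.39]
```

```bash
sed -i 's/CT=np.array(\[.712,.0123,0\])/CT=np.array([.712,.0143,0])/' h.py
python3 - <<'E'
from h import *
T=18; g=gp((.436,.141,.027),T)
a=go('pre',g+[0,0,.06],T); go('g',g,T,frm=a)
E
```

```text
pre p [0.4385 0.1411 0.0794] rot zyx(intrinsic) [  0.1 -12.   -0.5] d [-43.2 167.3  54.2] n 6 each [-7.2 27.9  9. ]
g p [0.4385 0.1411 0.0194] rot zyx(intrinsic) [  0.1 -12.   -0.5] d [-18.5  -0.   57.1] n 2 each [-9.3 -0.  28.5]
```

>>> {"api": "send_rows", "payload": {"steps": [[[0, 0, 0], [0, -6, 0], 1], [[0, 0, 0], [0, -6, 0], 1], [[-7.2, 27.9, 0], [0, 0, 0], 1], [[-7.2, 27.9, 0], [0, 0, 0], 1], [[-7.2, 27.9, 0], [0, 0, 0], 1], [[-7.2, 27.9, 10], [0, 0, 0], 1], [[-7.2, 27.9, 20], [0, 0, 0], 1], [[-7.2, 27.9, 24], [0, 0, 0], 1]]}}

```text
clock: 17.38
eef_pos: [0.438, 0.1386, 0.0748]
orientation: [0.988, 0.024, 0.156, -0.005]
wrist_force: [1.2, 0.1, -0.7]
finger_gap: 0.998
grip_force: 0.0
```

>>> {"api": "send_rows", "payload": {"steps": [[[0, 0, 0], [0, 0, 0], 1], [[0, 0, 0], [0, 0, 0], 1]]}}

```text
clock: 17.55
eef_pos: [0.4374, 0.1373, 0.0729]
orientation: [0.988, 0.023, 0.154, -0.003]
wrist_force: [0.1, 0.1, 0.6]
finger_gap: 1.0
grip_force: 0.0
```

Run:
```python
from h import *
log(); T=18
c=cap('wrist'); t=top(c,.436,.141,.036,.045,.004); top(c,.436,.141,.020,.045,.01)
t2=cap('top'); top(t2,.457,.398,.048,.035); top(t2,.449,.308,.048,.035)
go('g',gp((t[0],t[1],.027),T),T)
```

```text
q [ 0.93 -0.65 -0.88  0.26 -1.15  0.6 ] F [0.1 0.1 0.6]
top n 4114 size [0.0369 0.0367 0.0031] centre [0.4354 0.1431 0.0356]
top n 71 size [0.0071 0.0284 0.019 ] centre [0.4516 0.1423 0.0202]
top n 49 size [0.0204 0.0212 0.0104] centre [0.4572 0.3981 0.0476]
top n 42 size [0.0221 0.0212 0.0117] centre [0.4483 0.3052 0.0479]
g p [0.4379 0.1432 0.0194] rot zyx(intrinsic) [ 0.1  0.1 -0.1] d [-17.7  -3.7  53.3] n 2 each [-8.8 -1.9 26.7]
```

>>> {"api": "send_rows", "payload": {"steps": [[[-7, -2, 21], [0, 0, 0], 1], [[-6, -2, 18], [0, 0, 0], 1], [[-4.7, 0, 13], [0, 0, 0], 1], [[0, 0, 0], [0, 0, 0], 1], [[0, 0, 0], [0, 0, 0], 1]]}}

```text
clock: 18.07
eef_pos: [0.437, 0.1439, 0.0206]
orientation: [0.988, 0.025, 0.155, -0.004]
wrist_force: [0.7, 0.2, 1.0]
finger_gap: 0.999
grip_force: 0.0
```

>>> {"api": "send_rows", "payload": {"steps": [[[0, 0, 0], [0, 0, 0], 0.6], [[0, 0, 0], [0, 0, 0], 0.4], [[0, 0, 0], [0, 0, 0], 0.3], [[0, 0, 0], [0, 0, 0], 0.3], [[0, 0, 0], [0, 0, 0], 0.3], [[0, 0, 0], [0, 0, 0], 0.3]]}}

```text
clock: 18.57
eef_pos: [0.4375, 0.1437, 0.0214]
orientation: [0.987, 0.024, 0.156, -0.005]
wrist_force: [-1.6, 0.3, 4.4]
finger_gap: 0.449
grip_force: 60.8
```

Run:
```python
from h import *
log(); n=np.array([-.7071,0,.7071]); s=status.get_state(); z=s['eef_pos'][2]
f=np.array(s['eef_pos'])+[0,0,.09]; T=22
pl=gp(cab([-.08,.09,0]),T); pl[2]=z+.012+.004; print(pl, z)
a=go('pre',pl+.1*n,T,frm=f); go('pl',pl,T,frm=a)
```

```text
q [ 0.94 -0.6  -0.96  0.28 -1.03  0.55] F [-1.6  0.3  4.4]
[0.63099345 0.10071426 0.03735717] 0.021357169464299833
pre p [0.5603 0.1007 0.1081] rot zyx(intrinsic) [ 0.1  4.1 -0.2] d [110.7  48.6  48.3] n 4 each [27.7 12.1 12.1]
pl p [0.631  0.1007 0.0374] rot zyx(intrinsic) [ 0.1  4.1 -0.2] d [39.   3.2 92. ] n 3 each [13.   1.1 30.7]
```

>>> {"api": "send_rows", "payload": {"steps": [[[6, 0, -18], [0, 0, 0], 0.3], [[10.9, 0, -33.8], [0, 0, 0], 0.3], [[10.9, 0, -33.8], [0, 0, 0], 0.3], [[0, 0, 0], [0, 4.1, 0], 0.3], [[27.7, 12.1, 12.1], [0, 0, 0], 0.3], [[27.7, 12.1, 12.1], [0, 0, 0], 0.3], [[27.7, 12.1, 12.1], [0, 0, 0], 0.3], [[27.7, 12.1, 12.1], [0, 0, 0], 0.3]]}}

```text
clock: 19.23
eef_pos: [0.561, 0.1002, 0.1065]
orientation: [0.981, 0.024, 0.191, -0.006]
wrist_force: [-0.7, 1.8, -1.0]
finger_gap: 0.448
grip_force: 60.6
```

>>> {"api": "send_rows", "payload": {"steps": [[[0, 0, 0], [0, 0, 0], 0.3], [[0, 0, 0], [0, 0, 0], 0.3], [[0, 0, 0], [0, 0, 0], 0.3]]}}

```text
clock: 19.48
eef_pos: [0.5596, 0.1001, 0.1053]
orientation: [0.982, 0.023, 0.189, -0.005]
wrist_force: [-0.7, -0.7, -1.5]
finger_gap: 0.448
grip_force: 60.8
```

Run:
```python
from h import *
log(); go('pl',(.631,.1007,.0374),22)
```

```text
q [ 0.65 -0.36 -0.65  0.26 -0.98  0.85] F [-0.7 -0.7 -1.5]
pl p [0.631  0.1007 0.0374] rot zyx(intrinsic) [ 0.1  0.2 -0.1] d [40.7  2.7 89.7] n 3 each [13.6  0.9 29.9]
```

>>> {"api": "send_rows", "payload": {"steps": [[[15.4, 0.9, 25.3], [0, 0, 0], 0.3], [[15.4, 0.9, 25.3], [0, 0, 0], 0.3], [[15.4, 0.9, 25.3], [0, 0, 0], 0.3], [[-2.8, 0, 7], [0, 0, 0], 0.3], [[-2.8, 0, 7], [0, 0, 0], 0.3], [[0, 0, 0], [0, 0, 0], 0.3], [[0, 0, 0], [0, 0, 0], 0.3]]}}

```text
clock: 20.07
eef_pos: [0.6308, 0.102, 0.0389]
orientation: [0.981, 0.024, 0.19, -0.006]
wrist_force: [-0.3, -0.3, -1.5]
finger_gap: 0.452
grip_force: 60.8
```

>>> {"api": "send_rows", "payload": {"steps": [[[-1, 0, 3], [0, 0, 0], 0.3], [[0, 0, 0], [0, 0, 0], 0.5], [[0, 0, 0], [0, 0, 0], 0.65], [[0, 0, 0], [0, 0, 0], 0.65], [[0, 0, 0], [0, 0, 0], 0.65], [[0, 0, -15], [0, 0, 0], 0.65], [[0, 0, -30], [0, 0, 0], 0.65], [[-18, 0, -30], [0, 0, 0], 0.65]]}}

```text
clock: 20.73
eef_pos: [0.5879, 0.0991, 0.0994]
orientation: [0.981, 0.023, 0.19, -0.005]
wrist_force: [-0.1, 0.1, 2.3]
finger_gap: 0.646
grip_force: 0.0
```

>>> {"api": "send_rows", "payload": {"steps": [[[-20, 0, -20], [0, 0, 0], 0.65], [[-20, 0, -20], [0, -4, 0], 1]]}}

```text
clock: 20.9
eef_pos: [0.5319, 0.0953, 0.1183]
orientation: [0.988, 0.024, 0.154, -0.004]
wrist_force: [0.6, -0.3, -1.5]
finger_gap: 0.776
grip_force: 0.0
```

Run:
```python
from h import *
log(); c=cap('wrist','w3.png'); top(c,*cab([-.08,.09,0])[:2],.048,.045,.004); print(cab([-.08,.09,0]))
t=cap('top'); T=18
p=top(t,.4525,.0158,.036,.045)
g=gp((p[0],p[1],.027),T)
a=go('pre',g+[0,0,.06],T); go('g',g,T,frm=a)
```

```text
q [ 0.66 -0.39 -0.62  0.2  -1.1   0.89] F [ 0.6 -0.3 -1.5]
top n 2868 size [0.037  0.0367 0.0036] centre [0.6303 0.1034 0.0472]
[0.62799969 0.10057831 0.        ]
top n 119 size [0.0377 0.0343 0.0114] centre [0.4522 0.0158 0.0359]
pre p [0.4546 0.0159 0.0794] rot zyx(intrinsic) [ 0.2 -0.2 -0.3] d [-93.7  77.9  16.7] n 4 each [-23.4  19.5   4.2]
g p [0.4546 0.0159 0.0194] rot zyx(intrinsic) [ 0.2 -0.2 -0.3] d [-18.5  -0.   57.1] n 2 each [-9.3 -0.  28.5]
```

View pics/w3.png

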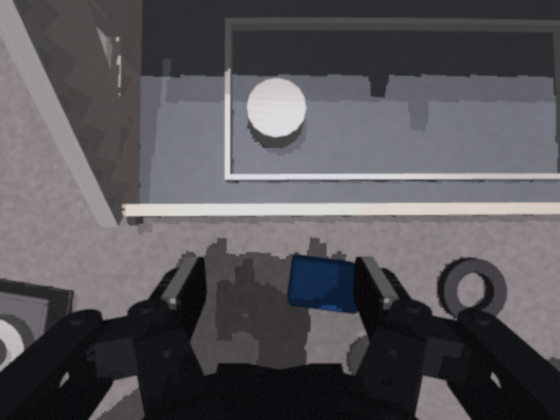

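>>> {"api": "send_rows", "payload": {"steps": [[[-23.4, 19.5, 4.2], [0, 0, 0], 1], [[-23.4, 19.5, 4.2], [0, 0, 0], 1], [[-23.4, 19.5, 4.2], [0, 0, 0], 1], [[-23.4, 19.5, 4.2], [0, 0, 0], 1], [[0, 0, 0], [0, 0, 0], 1], [[0, 0, 0], [0, 0, 0], 1]]}}

```text
clock: 21.5
eef_pos: [0.455, 0.0141, 0.075]
orientation: [0.987, 0.023, 0.157, -0.005]
wrist_force: [0.6, 0.1, 0.4]
finger_gap: 1.0
grip_force: 0.0
```

Run:
```python
from h import *
log(); T=18
c=cap('wrist'); t=top(c,.4525,.0165,.036,.045,.004)
go('g',gp((t[0],t[1],.027),T),T)
```

```text
q [ 0.61 -0.69 -0.88  0.18 -1.12  0.95] F [0.6 0.1 0.4]
top n 4034 size [0.037  0.0366 0.0033] centre [0.4521 0.018  0.0356]
g p [0.4546 0.0181 0.0194] rot zyx(intrinsic) [ 0.1 -0.  -0.1] d [-18.2  -3.5  53.3] n 2 each [-9.1 -1.7 26.6]
```

>>> {"api": "send_rows", "payload": {"steps": [[[-7, -2, 21], [0, 0, 0], 1], [[-6, -1.5, 18], [0, 0, 0], 1], [[-4.7, 0, 13], [0, 0, 0], 1], [[0, 0, 0], [0, 0, 0], 1], [[0, 0, 0], [0, 0, 0], 1]]}}

```text
clock: 21.97
eef_pos: [0.4544, 0.0185, 0.0203]
orientation: [0.988, 0.024, 0.155, -0.004]
wrist_force: [0.3, 0.3, 0.9]
finger_gap: 1.002
grip_force: 0.0
```

>>> {"api": "send_rows", "payload": {"steps": [[[0, 0, 0], [0, 0, 0], 0.6], [[0, 0, 0], [0, 0, 0], 0.4], [[0, 0, 0], [0, 0, 0], 0.3], [[0, 0, 0], [0, 0, 0], 0.3], [[0, 0, 0], [0, 0, 0], 0.3], [[0, 0, 0], [0, 0, 0], 0.3]]}}

```text
clock: 22.47
eef_pos: [0.4547, 0.0186, 0.0215]
orientation: [0.987, 0.024, 0.157, -0.005]
wrist_force: [-1.7, -0.4, 3.5]
finger_gap: 0.446
grip_force: 60.8
```

Run:
```python
from h import *
log(); n=np.array([-.7071,0,.7071]); s=status.get_state(); z=s['eef_pos'][2]
f=np.array(s['eef_pos'])+[0,0,.09]; T=26
pl=gp(cab([-.086,-.03,0]),T); pl[2]=z+.012+.005; print(pl, z)
a=go('pre',pl+.1*n,T,frm=f); go('pl',pl,T,frm=a)
```

```text
q [ 0.62 -0.66 -0.96  0.2  -1.    0.92] F [-1.7 -0.4  3.5]
[ 0.63095278 -0.01941125  0.03852512] 0.021525119084925964
pre p [ 0.5602 -0.0194  0.1092] rot zyx(intrinsic) [ 0.1  8.  -0.2] d [92.2 42.8 47.5] n 4 each [23.  10.7 11.9]
pl p [ 0.631  -0.0194  0.0385] rot zyx(intrinsic) [ 0.1  8.  -0.2] d [32.5  3.2 94.5] n 3 each [10.8  1.1 31.5]
```

>>> {"api": "send_rows", "payload": {"steps": [[[6, 0, -18], [0, 0, 0], 0.3], [[10.9, 0, -33.8], [0, 0, 0], 0.3], [[10.9, 0, -33.8], [0, 0, 0], 0.3], [[0, 0, 0], [0, 4, 0], 0.3], [[23, 10.7, 11.9], [0, 4, 0], 0.3], [[23, 10.7, 11.9], [0, 0, 0], 0.3], [[23, 10.7, 11.9], [0, 0, 0], 0.3], [[23, 10.7, 11.9], [0, 0, 0], 0.3]]}}

```text
clock: 23.13
eef_pos: [0.5602, -0.0202, 0.1053]
orientation: [0.974, 0.023, 0.224, -0.006]
wrist_force: [-1.6, -0.1, 0.4]
finger_gap: 0.449
grip_force: 60.6
```

>>> {"api": "send_rows", "payload": {"steps": [[[0, 0, 0], [0, 0, 0], 0.3], [[0, 0, 0], [0, 0, 0], 0.3], [[0, 0, 0], [0, 0, 0], 0.3]]}}

```text
clock: 23.38
eef_pos: [0.5589, -0.0198, 0.1048]
orientation: [0.974, 0.023, 0.223, -0.006]
wrist_force: [-0.9, 0.6, -1.4]
finger_gap: 0.449
grip_force: 60.7
```

Run:
```python
from h import *
log(); a=go('plup',(.631,-.0194,.0535),26); go('pl',(.631,-.0194,.0385),26,frm=a)
```

```text
q [ 0.42 -0.46 -0.72  0.2  -0.89  1.11] F [-0.9  0.6 -1.4]
plup p [ 0.631  -0.0194  0.0535] rot zyx(intrinsic) [ 0.1  0.2 -0.1] d [42.3  2.8 77.6] n 3 each [14.1  0.9 25.9]
pl p [ 0.631  -0.0194  0.0385] rot zyx(intrinsic) [ 0.1  0.2 -0.1] d [-6.6 -0.  13.5] n 1 each [-6.6 -0.  13.5]
```

>>> {"api": "send_rows", "payload": {"steps": [[[14.1, 0.9, 25.9], [0, 0, 0], 0.3], [[14.1, 0.9, 25.9], [0, 0, 0], 0.3], [[14.1, 0.9, 25.9], [0, 0, 0], 0.3], [[-3.3, 0, 6.8], [0, 0, 0], 0.3], [[-3.3, 0, 6.8], [0, 0, 0], 0.3], [[0, 0, 0], [0, 0, 0], 0.3], [[0, 0, 0], [0, 0, 0], 0.3]]}}

```text
clock: 23.97
eef_pos: [0.631, -0.0183, 0.0402]
orientation: [0.974, 0.024, 0.225, -0.006]
wrist_force: [-0.2, -0.3, -0.3]
finger_gap: 0.45
grip_force: 60.7
```

>>> {"api": "send_rows", "payload": {"steps": [[[-1, 0, 3], [0, 0, 0], 0.3], [[0, 0, 0], [0, 0, 0], 0.5], [[0, 0, 0], [0, 0, 0], 0.65], [[0, 0, 0], [0, 0, 0], 0.65], [[0, 0, 0], [0, 0, 0], 0.65], [[0, 0, -15], [0, 0, 0], 0.65], [[0, 0, -30], [0, 0, 0], 0.65], [[-18, 0, -30], [0, 0, 0], 0.65]]}}

```text
clock: 24.63
eef_pos: [0.584, -0.0211, 0.0975]
orientation: [0.974, 0.024, 0.225, -0.006]
wrist_force: [0.0, -0.2, 2.7]
finger_gap: 0.651
grip_force: 0.0
```

>>> {"api": "send_rows", "payload": {"steps": [[[-20, 0, -20], [0, 0, 0], 0.65], [[-20, 0, -20], [0, -4, 0], 1], [[0, 0, 0], [0, -4, 0], 1], [[0, 0, 0], [0, 0, 0], 1]]}}

```text
clock: 24.97
eef_pos: [0.5311, -0.0231, 0.1178]
orientation: [0.987, 0.024, 0.157, -0.005]
wrist_force: [0.0, 1.0, 0.7]
finger_gap: 1.001
grip_force: 0.0
```

Run:
```python
from h import *
log(); c=cap('wrist'); top(c,*cab([-.086,-.03,0])[:2],.048,.035,.004); print(cab([-.086,-.03,0]))
t=cap('top'); T=18
p=top(t,.4387,-.1288,.036,.045)
g=gp((p[0],p[1],.027),T)
a=go('pre',g+[0,0,.06],T); go('g',g,T,frm=a)
```

```text
q [ 0.41 -0.43 -0.62  0.12 -1.09  1.17] F [0.  1.  0.7]
top n 2869 size [0.0371 0.0367 0.0039] centre [ 0.6324 -0.0168  0.0472]
[ 0.62744942 -0.01957033  0.        ]
top n 121 size [0.0375 0.0342 0.011 ] centre [ 0.4388 -0.1295  0.0359]
pre p [ 0.4413 -0.1294  0.0794] rot zyx(intrinsic) [ 0.1 -0.  -0.1] d [-100.   101.7    4.3] n 4 each [-25.   25.4   1.1]
g p [ 0.4413 -0.1294  0.0194] rot zyx(intrinsic) [ 0.1 -0.  -0.1] d [-18.5  -0.   57.1] n 2 each [-9.3 -0.  28.5]
```

>>> {"api": "send_rows", "payload": {"steps": [[[-20, 20.4, 1], [0, 0, 0], 1], [[-20, 20.4, 1], [0, 0, 0], 1], [[-20, 20.4, 1], [0, 0, 0], 1], [[-20, 20.4, 1], [0, 0, 0], 1], [[-20, 20.4, 0], [0, 0, 0], 1], [[0, 0, 0], [0, 0, 0], 1], [[0, 0, 0], [0, 0, 0], 1]]}}

```text
clock: 25.65
eef_pos: [0.44, -0.1312, 0.0782]
orientation: [0.988, 0.023, 0.156, -0.004]
wrist_force: [1.0, -0.2, -0.3]
finger_gap: 1.003
grip_force: 0.0
```

Run:
```python
from h import *
log(); T=18
c=cap('wrist'); t=top(c,.4387,-.129,.036,.045,.004)
go('g',gp((t[0],t[1],.027),T),T)
```

```text
q [ 0.19 -0.65 -0.8   0.05 -1.11  1.42] F [ 1.  -0.2 -0.3]
top n 3897 size [0.0369 0.0367 0.0032] centre [ 0.4383 -0.1271  0.0355]
g p [ 0.4408 -0.1269  0.0194] rot zyx(intrinsic) [ 0.1  0.1 -0.1] d [-18.   -3.6  56.6] n 2 each [-9.  -1.8 28.3]
```

>>> {"api": "send_rows", "payload": {"steps": [[[-7, -2, 22], [0, 0, 0], 1], [[-6, -1.5, 19], [0, 0, 0], 1], [[-4.7, 0, 15], [0, 0, 0], 1], [[0, 0, 0], [0, 0, 0], 1], [[0, 0, 0], [0, 0, 0], 1]]}}

```text
clock: 26.12
eef_pos: [0.441, -0.1262, 0.0202]
orientation: [0.988, 0.024, 0.155, -0.004]
wrist_force: [0.9, 0.4, -0.0]
finger_gap: 1.003
grip_force: 0.0
```

>>> {"api": "send_rows", "payload": {"steps": [[[0, 0, 0], [0, 0, 0], 0.6], [[0, 0, 0], [0, 0, 0], 0.4], [[0, 0, 0], [0, 0, 0], 0.3], [[0, 0, 0], [0, 0, 0], 0.3], [[0, 0, 0], [0, 0, 0], 0.3], [[0, 0, 0], [0, 0, 0], 0.3]]}}

```text
clock: 26.62
eef_pos: [0.4419, -0.1265, 0.0222]
orientation: [0.987, 0.024, 0.157, -0.004]
wrist_force: [-1.6, 0.8, 5.0]
finger_gap: 0.45
grip_force: 60.9
```

Run:
```python
from h import *
log(); n=np.array([-.7071,0,.7071]); s=status.get_state(); z=s['eef_pos'][2]
f=np.array(s['eef_pos'])+[0,0,.09]; T=22
pl=gp(cab([-.08,-.097,0]),T); pl[2]=z+.012+.004; print(pl, z)
a=go('pre',pl+.1*n,T,frm=f); go('pl',pl,T,frm=a)
```

```text
q [ 0.2  -0.61 -0.88  0.05 -0.98  1.4 ] F [-1.6  0.8  5. ]
[ 0.63947633 -0.08609324  0.03819448] 0.02219447919086106
pre p [ 0.5688 -0.0861  0.1089] rot zyx(intrinsic) [ 0.1  3.9 -0.1] d [118.  -34.6  51.2] n 4 each [29.5 -8.7 12.8]
pl p [ 0.6395 -0.0861  0.0382] rot zyx(intrinsic) [ 0.1  3.9 -0.1] d [39.   3.2 92. ] n 3 each [13.   1.1 30.7]
```

>>> {"api": "send_rows", "payload": {"steps": [[[6, 0, -18], [0, 0, 0], 0.3], [[10.9, 0, -33.8], [0, 0, 0], 0.3], [[10.9, 0, -33.8], [0, 0, 0], 0.3], [[0, 0, 0], [0, 3.9, 0], 0.3], [[29.5, -8.7, 12.8], [0, 0, 0], 0.3], [[29.5, -8.7, 12.8], [0, 0, 0], 0.3], [[29.5, -8.7, 12.8], [0, 0, 0], 0.3], [[29.5, -8.7, 12.8], [0, 0, 0], 0.3]]}}

```text
clock: 27.28
eef_pos: [0.5688, -0.0851, 0.1074]
orientation: [0.982, 0.023, 0.19, -0.006]
wrist_force: [-1.1, 0.2, -0.4]
finger_gap: 0.447
grip_force: 60.4
```

>>> {"api": "send_rows", "payload": {"steps": [[[0, 0, 0], [0, 0, 0], 0.3], [[0, 0, 0], [0, 0, 0], 0.3], [[0, 0, 0], [0, 0, 0], 0.3]]}}

```text
clock: 27.53
eef_pos: [0.5672, -0.0857, 0.1058]
orientation: [0.982, 0.024, 0.188, -0.005]
wrist_force: [0.3, -1.3, -1.1]
finger_gap: 0.447
grip_force: 60.5
```

Run:
```python
from h import *
log(); a=go('plup',(.6395,-.0861,.0532),22); go('pl',(.6395,-.0861,.0382),22,frm=a)
c=cap('wrist'); top(c,.632,-.017,.048,.035,.004)
```

```text
q [ 0.24 -0.34 -0.57  0.09 -0.96  1.34] F [ 0.3 -1.3 -1.1]
plup p [ 0.6395 -0.0861  0.0532] rot zyx(intrinsic) [ 0.1  0.3 -0.1] d [47.3  3.7 75.8] n 3 each [15.8  1.2 25.3]
pl p [ 0.6395 -0.0861  0.0382] rot zyx(intrinsic) [ 0.1  0.3 -0.1] d [-5.6 -0.  13.9] n 1 each [-5.6 -0.  13.9]
top n 3076 size [0.0369 0.0365 0.0041] centre [ 0.6325 -0.0175  0.0471]
```

>>> {"api": "send_rows", "payload": {"steps": [[[15.8, 1.2, 25.3], [0, 0, 0], 0.3], [[15.8, 1.2, 25.3], [0, 0, 0], 0.3], [[15.8, 1.2, 25.3], [0, 0, 0], 0.3], [[-2.8, 0, 7], [0, 0, 0], 0.3], [[-2.8, 0, 7], [0, 0, 0], 0.3], [[0, 0, 0], [0, 0, 0], 0.3], [[0, 0, 0], [0, 0, 0], 0.3]]}}

```text
clock: 28.17
eef_pos: [0.6397, -0.0859, 0.0402]
orientation: [0.982, 0.024, 0.19, -0.005]
wrist_force: [0.1, -0.0, -0.5]
finger_gap: 0.446
grip_force: 60.6
```

>>> {"api": "send_rows", "payload": {"steps": [[[-1.2, 0, 3.4], [0, 0, 0], 0.3], [[0, 0, 0], [0, 0, 0], 0.5], [[0, 0, 0], [0, 0, 0], 0.62], [[0, 0, 0], [0, 0, 0], 0.62], [[0, 0, 0], [0, 0, 0], 0.62], [[0, 0, -15], [0, 0, 0], 0.62], [[0, 0, -30], [0, 0, 0], 0.62], [[-18, 0, -30], [0, 0, 0], 0.62]]}}

```text
clock: 28.83
eef_pos: [0.5967, -0.0879, 0.1]
orientation: [0.982, 0.024, 0.189, -0.005]
wrist_force: [-1.1, -0.1, 1.7]
finger_gap: 0.621
grip_force: 0.0
```

>>> {"api": "send_rows", "payload": {"steps": [[[-20, 0, -25], [0, 0, 0], 0.65], [[-20, -20, -25], [0, 3, 0], 1], [[0, -30, 0], [0, 0, 0], 1], [[0, -30, 0], [0, 0, 0], 1], [[0, -10, 0], [0, 0, 0], 1], [[0, 0, 0], [0, 0, 0], 1]]}}

```text
clock: 29.33
eef_pos: [0.5377, 0.0001, 0.1304]
orientation: [0.976, 0.025, 0.214, -0.006]
wrist_force: [0.7, -0.3, -0.1]
finger_gap: 0.999
grip_force: 0.0
```

Run:
```python
from h import *
log(); c=cap('wrist','w4.png')
for x,y in[(.6303,.1034),(.6325,-.0175),(.638,-.085)]: top(c,x,y,.048,.032,.004)
t=cap('top'); top(t,.457,.398,.048,.035); top(t,.448,.305,.048,.035)
# handle
d=np.array([.7071,0,.7071]); h=cab(np.array([-.134,0,.1157])+.158*d); T=25
print(h, proj(c,[h]))
a=go('pre',gp(h,T,d=-.07),T); a=go('grip',gp(h,T),T,frm=a)
```

```text
q [ 0.49 -0.53 -0.72  0.21 -0.99  1.06] F [ 0.7 -0.3 -0.1]
top n 2235 size [0.0365 0.0368 0.0045] centre [0.63   0.103  0.0469]
top n 2301 size [0.037  0.0367 0.0038] centre [ 0.6322 -0.0167  0.0471]
top n 2281 size [0.0371 0.0369 0.0044] centre [ 0.6375 -0.0839  0.0469]
top n 48 size [0.0209 0.0218 0.0106] centre [0.4575 0.3984 0.0474]
top n 40 size [0.0218 0.0211 0.0102] centre [0.4482 0.3038 0.0475]
[0.68974473 0.01328939 0.2274218 ] [[ 261.66085959 -357.5876658 ]]
pre p [0.6602 0.0119 0.2909] rot zyx(intrinsic) [ 0.2  0.4 -0.2] d [179.5  -8.  -94.1] n 6 each [ 29.9  -1.3 -15.7]
grip p [0.6931 0.0134 0.2202] rot zyx(intrinsic) [ 0.2  0.4 -0.2] d [ 0.  0. 78.] n 3 each [ 0.  0. 26.]
```

View pics/w4.png

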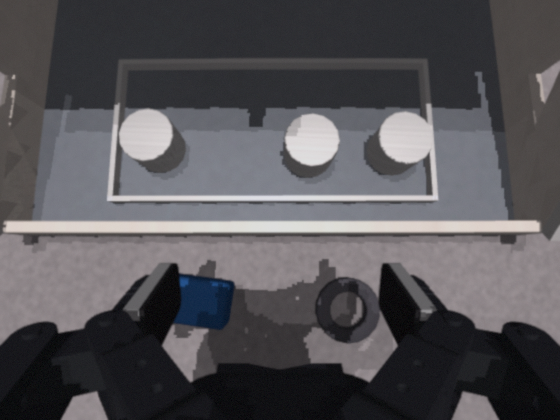

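>>> {"api": "send_rows", "payload": {"steps": [[[14, 0, -30.3], [0, 0.4, 0], 1], [[14, 0, -30.3], [0, 0, 0], 1], [[14, 0, -30.3], [0, 0, 0], 1], [[30, -3, -1], [0, 0, 0], 1], [[30, -3, -1], [0, 0, 0], 1], [[30, -2, -1], [0, 0, 0], 1], [[30, -2, -1], [0, 0, 0], 1], [[17, 0, 0], [0, 0, 0], 1]]}}

```text
clock: 30.1
eef_pos: [0.6621, 0.0127, 0.2916]
orientation: [0.976, 0.023, 0.216, -0.005]
wrist_force: [-1.2, 1.3, 0.4]
finger_gap: 1.005
grip_force: 0.0
```

>>> {"api": "send_rows", "payload": {"steps": [[[0, 0, 0], [0, 0, 0], 1], [[0, 0, 0], [0, 0, 0], 1]]}}

```text
clock: 30.27
eef_pos: [0.6603, 0.0126, 0.2899]
orientation: [0.976, 0.023, 0.215, -0.005]
wrist_force: [-0.1, 0.1, -0.5]
finger_gap: 0.999
grip_force: 0.0
```

Run:
```python
from h import *
log(); c=cap('wrist'); P=cloud(c); im=c['image']; h=np.array([.690,.0145,.2274])
uv=proj(c,[h])[0]; print(uv)
m=(im.max(2)<45)
for dv in(-30,-15,0,15,30):
    v=int(uv[1])+dv; u=int(uv[0])
    if 0<=v<420:
        xs=np.where(m[v,u-40:u+40])[0]+u-40
        if len(xs): print(v,xs.min(),xs.max(),P[v,int(xs.mean())].round(4))
go('grip',(.693,.0144,.2205),25)
```

```text
q [ 0.39 -0.17 -0.14  0.15 -1.19  1.2 ] F [-0.1  0.1 -0.5]
[280.62111368 226.02292797]
196 270 288 [0.7054 0.0162 0.2474]
211 271 288 [0.6977 0.0159 0.2399]
226 271 288 [0.6896 0.0155 0.2318]
241 271 287 [0.6808 0.0151 0.2233]
256 271 287 [0.6714 0.0147 0.2149]
grip p [0.693  0.0144 0.2205] rot zyx(intrinsic) [ 0.1  0.1 -0.1] d [ 1.  -0.1 77. ] n 3 each [ 0.3 -0.  25.7]
```

Handle is where expected. Grip it.

>>> {"api": "send_rows", "payload": {"steps": [[[0.3, 0, 26], [0, 0, 0], 1], [[0.3, 0, 26], [0, 0, 0], 1], [[0.3, 0, 19], [0, 0, 0], 1], [[0, 0, 6], [0, 0, 0], 1], [[0, 0, 0], [0, 0, 0], 1], [[0, 0, 0], [0, 0, 0], 0.4], [[0, 0, 0], [0, 0, 0], 0.2], [[0, 0, 0], [0, 0, 0], 0]]}}

```text
clock: 30.98
eef_pos: [0.693, 0.0155, 0.224]
orientation: [0.976, 0.024, 0.218, -0.006]
wrist_force: [0.6, 0.7, 0.4]
finger_gap: 0.604
grip_force: 0.0
```

>>> {"api": "send_rows", "payload": {"steps": [[[0, 0, 0], [0, 0, 0], 0], [[0, 0, 0], [0, 0, 0], 0], [[0, 0, 0], [0, 0, 0], 0], [[0, 0, 0], [0, 0, 0], 0]]}}

```text
clock: 31.32
eef_pos: [0.6927, 0.0143, 0.2225]
orientation: [0.976, 0.023, 0.216, -0.005]
wrist_force: [-1.8, -4.1, 2.3]
finger_gap: 0.127
grip_force: 59.9
```

Run:
```python
from h import *
log(); go('shut',(.5813,.0088,.1092),25)
```

```text
q [ 0.37 -0.09 -0.19  0.16 -1.06  1.2 ] F [-1.8 -4.1  2.3]
shut p [0.5813 0.0088 0.1092] rot zyx(intrinsic) [ 0.1 -0.  -0. ] d [-149.     0.5   55.5] n 5 each [-29.8   0.1  11.1]
```

>>> {"api": "send_rows", "payload": {"steps": [[[-9, 0, 3.3], [0, 0, 0], 0], [[-19, 0, 6.9], [0, 0, 0], 0], [[-19, 0, 6.9], [0, 0, 0], 0], [[-19, 0, 6.9], [0, 0, 0], 0], [[-19, 0, 6.9], [0, 0, 0], 0], [[-19, 0, 6.9], [0, 0, 0], 0], [[-19, 0, 6.9], [0, 0, 0], 0], [[-12, 0, 4.4], [0, 0, 0], 0]]}}

```text
clock: 31.98
eef_pos: [0.5895, 0.009, 0.1191]
orientation: [0.976, 0.023, 0.215, -0.005]
wrist_force: [-3.1, -8.8, 2.9]
finger_gap: 0.125
grip_force: 63.2
```

>>> {"api": "send_rows", "payload": {"steps": [[[-6, 0, 2.2], [0, 0, 0], 0], [[0, 0, 0], [0, 0, 0], 0], [[0, 0, 0], [0, 0, 0], 0]]}}

```text
clock: 32.23
eef_pos: [0.5847, 0.0087, 0.1142]
orientation: [0.977, 0.023, 0.214, -0.004]
wrist_force: [-10.2, -5.6, 4.1]
finger_gap: 0.123
grip_force: 63.8
```

>>> {"api": "send_rows", "payload": {"steps": [[[-2.8, 0, 1], [0, 0, 0], 0], [[-1.9, 0, 0.7], [0, 0, 0], 0], [[0, 0, 0], [0, 0, 0], 0], [[0, 0, 0], [0, 0, 0], 0]]}}

```text
clock: 32.57
eef_pos: [0.5818, 0.0085, 0.1113]
orientation: [0.976, 0.023, 0.215, -0.004]
wrist_force: [-9.5, -5.9, 3.5]
finger_gap: 0.123
grip_force: 63.7
```

>>> {"api": "send_rows", "payload": {"steps": [[[-1.4, 0, 0.5], [0, 0, 0], 0], [[0, 0, 0], [0, 0, 0], 0], [[0, 0, 0], [0, 0, 0], 0.5], [[0, 0, 0], [0, 0, 0], 1], [[0, 0, 0], [0, 0, 0], 1], [[0, 0, 0], [0, 0, 0], 1], [[0, 0, 0], [0, 0, 0], 1]]}}

```text
clock: 33.15
eef_pos: [0.5824, 0.0106, 0.1111]
orientation: [0.976, 0.024, 0.217, -0.006]
wrist_force: [0.2, -0.2, -0.6]
finger_gap: 0.825
grip_force: 0.0
```

>>> {"api": "send_rows", "payload": {"steps": [[[0, 0, -20], [0, 0, 0], 1], [[0, 0, -30], [0, 0, 0], 1], [[0, 0, -30], [0, 0, 0], 1], [[0, 0, 0], [0, 0, 0], 1], [[0, 0, 0], [0, 0, 0], 1]]}}

```text
clock: 33.57
eef_pos: [0.5491, 0.0092, 0.1863]
orientation: [0.976, 0.024, 0.219, -0.007]
wrist_force: [0.9, 0.5, -0.7]
finger_gap: 1.004
grip_force: 0.0
```

Run:
```python
from h import *
log(); c=cap('wrist','w5.png'); P=cloud(c); im=c['image']; h=cab([-.134,0,.1157])
uv=proj(c,[h])[0]; print(uv)
m=(im.max(2)<45).astype(np.uint8); m[300:]=0
n,l,st,ce=cv2.connectedComponentsWithStats(m)
for i in range(1,n):
    if st[i,4]>300: print(ce[i].round(1),st[i])
v=int(uv[1]);u=int(uv[0]); xs=np.where(m[v,u-40:u+40])[0]+u-40; print(P[v,int(xs.mean())].round(4))
# pad, then retract target
t=cap('top'); Pt=cloud(t); w=Pt.reshape(-1,3); w2=w[(np.abs(w[:,0]-.367)<.02)&(np.abs(w[:,1]+.354)<.02)]; print('pad z',np.median(w2[:,2]).round(4))
go('treadle over',(.367,-.354,.15),0)
```

```text
q [ 0.5  -0.51 -0.61  0.21 -1.08  1.06] F [ 0.9  0.5 -0.7]
[285.26657672 229.11650089]
[283.3 203.4] [ 274  131   20  152 2643]
[167.1 285.7] [147 264  33  36 726]
[391.8 285.9] [379 264  34  36 721]
[0.5777 0.0097 0.12  ]
pad z 0.0557
treadle over p [ 0.367 -0.354  0.15 ] rot zyx(intrinsic) [  0.2 -25.   -0.2] d [-197.6  354.2   32.9] n 12 each [-16.5  29.5   2.7]
```

View pics/w5.png

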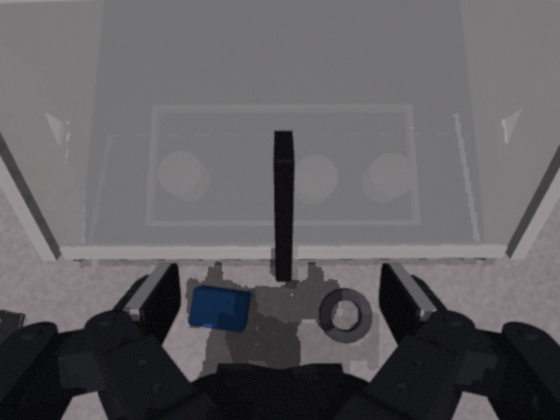

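>>> {"api": "send_rows", "payload": {"steps": [[[0, 0, 0], [0, -6.25, 0], 0.5], [[0, 0, 0], [0, -6.25, 0], 0], [[0, 0, 0], [0, -6.25, 0], 0], [[0, 0, 0], [0, -6.25, 0], 0], [[-16.5, 29.5, 2.7], [0, 0, 0], 0], [[-16.5, 29.5, 2.7], [0, 0, 0], 0], [[-16.5, 29.5, 2.7], [0, 0, 0], 0], [[-16.5, 29.5, 2.7], [0, 0, 0], 0]]}}

```text
clock: 34.33
eef_pos: [0.4875, -0.1136, 0.17]
orientation: [1.0, 0.024, -0.002, -0.0]
wrist_force: [0.6, -0.1, 0.0]
finger_gap: 0.002
grip_force: 0.0
```

>>> {"api": "send_rows", "payload": {"steps": [[[-16.5, 29.5, 2.7], [0, 0, 0], 0], [[-16.5, 29.5, 2.7], [0, 0, 0], 0], [[-16.5, 29.5, 2.7], [0, 0, 0], 0], [[-16.5, 29.5, 2.7], [0, 0, 0], 0], [[-16.5, 29.5, 2.7], [0, 0, 0], 0], [[-16.5, 29.5, 2.7], [0, 0, 0], 0], [[-16.5, 29.5, 2.7], [0, 0, 0], 0], [[0, 0, 0], [0, 0, 0], 0]]}}

```text
clock: 35.0
eef_pos: [0.3798, -0.3277, 0.151]
orientation: [1.0, 0.022, -0.002, -0.001]
wrist_force: [0.5, 1.4, 0.2]
finger_gap: -0.001
grip_force: 0.0
```

Run:
```python
from h import *
log(); t=cap('top','t3.png'); a=cv2.imread('pics/top0.png'); b=t['image']
for nm,im in(('before',a),('now',b)):
    m=(im[160:215,245:275].max(2)<50).astype(np.uint8); n,l,st,ce=cv2.connectedComponentsWithStats(m); i=1+np.argmax(st[1:,4]); print(nm,ce[i].round(2)+[245,160],st[i])
    col=im[195:215,252:266].mean((1,2)).round(0); print(col.tolist())
s=cap('scene'); a=cv2.imread('pics/scene0.png'); b=s['image']
for nm,im in(('before',a),('now',b)):
    m=(im[190:230,280:330].max(2)<40).astype(np.uint8); n,l,st,ce=cv2.connectedComponentsWithStats(m); i=1+np.argmax(st[1:,4]); print(nm,ce[i].round(2),st[i])
c=cap('wrist','w6.png')
go('touch',(.367,-.354,.07),0)
print(proj(c,[(.367,-.354,.0555)]))
```

```text
q [-0.31 -0.21 -0.32 -0.   -1.47  1.92] F [0.5 1.4 0.2]
before [258.67 176.67] [12 15  4  5  9]
[98.0, 93.0, 94.0, 95.0, 101.0, 109.0, 109.0, 105.0, 90.0, 63.0, 75.0, 94.0, 102.0, 108.0, 108.0, 114.0, 121.0, 121.0, 123.0, 125.0]Traceback (most recent call last):
  File "<stdin>", line 4, in <module>
    return _wrapfunc(a, 'argmax', axis=axis, out=out, **kwds)
    return bound(*args, **kwds)
ValueError: attempt to get argmax of an empty sequence
```

Run:
```python
from h import *
g=lambda im:cv2.cvtColor(im,cv2.COLOR_BGR2GRAY)
for cam,(y0,y1,x0,x1),thr in(('top',(165,215,250,270),70),('scene',(193,225,282,328),50)):
    a=cv2.imread('pics/%s0.png'%cam); b=cap(cam)['image']
    for nm,im in(('before',a),('now',b)):
        gg=g(im)[y0:y1,x0:x1]; m=(gg<thr).astype(np.uint8); n,l,st,ce=cv2.connectedComponentsWithStats(m); 
        if n>1: i=1+np.argmax(st[1:,4]); print(cam,nm,(ce[i]+[x0,y0]).round(2),(st[i]+[x0,y0,0,0,0]).tolist())
    A,B=g(a)[y0:y1,x0:x1].astype(np.float32),g(b)[y0:y1,x0:x1].astype(np.float32)
    print(cam,'shift',cv2.phaseCorrelate(A-A.mean(),B-B.mean(),cv2.createHanningWindow((x1-x0,y1-y0),cv2.CV_32F)))
    if cam=='top':
        P=cloud(dict(cap('top')))
w=P.reshape(-1,3); w=w[(np.abs(w[:,0]-.367)<.012)&(np.abs(w[:,1]+.354)<.012)]; print('pad',len(w),np.nanmedian(w[:,2]).round(4))
c=cap('wrist','w6.png'); go('touch',(.367,-.354,.07),0); print(proj(c,[(.367,-.354,.0555)]))
```

```text
top before [259.4  190.08] [257, 172, 12, 35, 149]
top now [259.16 189.28] [257, 172, 6, 35, 137]
top shift ((-0.08589440700051654, 0.0721901387893702), 0.993068843126297)
scene before [301.53 207.38] [282, 197, 42, 24, 278]
scene now [301.97 207.1 ] [282, 197, 42, 24, 240]
scene shift ((0.08223767077281252, 0.1265944031213131), 1.0400138047213356)
pad 137 0.5483
touch p [ 0.367 -0.354  0.07 ] rot zyx(intrinsic) [ 0.2  0.  -0.1] d [-17.6  29.6  82.8] n 3 each [-5.9  9.9 27.6]
[[321.78805862 236.90514815]]
```

View pics/w6.png

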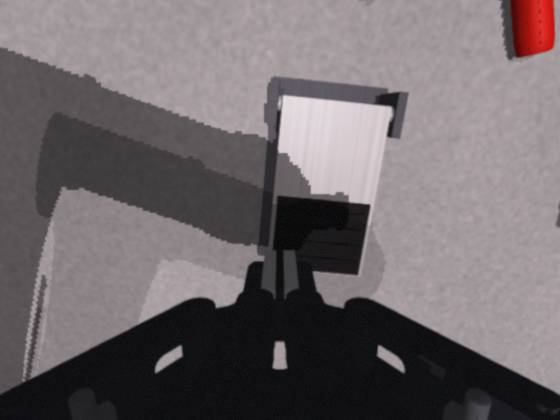

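>>> {"api": "send_rows", "payload": {"steps": [[[-5.9, 9.9, 20], [0, 0, 0], 0], [[-5.9, 9.9, 25], [0, 0, 0], 0], [[-5.8, 9.8, 25], [0, 0, 0], 0], [[0, 0, 8], [0, 0, 0], 0], [[0, 0, 0], [0, 0, 0], 0], [[0, 0, 0], [0, 0, 0], 0]]}}

```text
clock: 35.75
eef_pos: [0.3675, -0.3542, 0.076]
orientation: [1.0, 0.025, -0.0, -0.0]
wrist_force: [-0.1, -1.0, 0.3]
finger_gap: -0.003
grip_force: 0.0
```

>>> {"api": "send_rows", "payload": {"steps": [[[0, 0, 6], [0, 0, 0], 0], [[0, 0, 5], [0, 0, 0], 0], [[0, 0, 5], [0, 0, 0], 0], [[0, 0, 5], [0, 0, 0], 0], [[0, 0, 0], [0, 0, 0], 0]]}}

```text
clock: 36.17
eef_pos: [0.3678, -0.3548, 0.0553]
orientation: [1.0, 0.025, 0.001, 0.0]
wrist_force: [-0.5, 3.0, 8.7]
finger_gap: -0.003
grip_force: 4.1
```

>>> {"api": "send_rows", "payload": {"steps": [[[0, 0, 4], [0, 0, 0], 0], [[0, 0, 4], [0, 0, 0], 0], [[0, 0, 3], [0, 0, 0], 0], [[0, 0, 0], [0, 0, 0], 0]]}}

```text
clock: 36.5
eef_pos: [0.3685, -0.3549, 0.0457]
orientation: [1.0, 0.025, 0.002, 0.0]
wrist_force: [-1.4, 6.0, 12.1]
finger_gap: -0.001
grip_force: 6.1
```

>>> {"api": "send_rows", "payload": {"steps": [[[0, 0, 2], [0, 0, 0], 0], [[0, 0, 1], [0, 0, 0], 0], [[0, 0, 0], [0, 0, 0], 0]]}}

```text
clock: 36.75
eef_pos: [0.3688, -0.355, 0.0433]
orientation: [1.0, 0.025, 0.002, 0.001]
wrist_force: [-0.4, 5.6, 13.9]
finger_gap: -0.001
grip_force: 6.5
```

>>> {"api": "send_rows", "payload": {"steps": [[[0, 0, 1.5], [0, 0, 0], 0], [[0, 0, 1], [0, 0, 0], 0], [[0, 0, 0], [0, 0, 0], 0]]}}

```text
clock: 37.0
eef_pos: [0.369, -0.3551, 0.0429]
orientation: [1.0, 0.025, 0.002, 0.001]
wrist_force: [-4.7, 10.8, 22.5]
finger_gap: 0.002
grip_force: 11.9
```

>>> {"api": "send_rows", "payload": {"steps": [[[0, 0, 1], [0, 0, 0], 0], [[0, 0, 0], [0, 0, 0], 0]]}}

```text
clock: 37.17
eef_pos: [0.369, -0.3552, 0.0427]
orientation: [1.0, 0.025, 0.002, 0.001]
wrist_force: [-6.2, 13.8, 28.6]
finger_gap: 0.001
grip_force: 14.6
```

>>> {"api": "send_rows", "payload": {"steps": [[[0, 0, -3], [0, 0, 0], 0], [[0, 0, -8], [0, 0, 0], 0], [[0, 0, -12], [0, 0, 0], 0], [[0, 0, -20], [0, 0, 0], 0], [[0, 0, -30], [0, 0, 0], 0], [[0, 0, -30], [0, 0, 0], 0], [[0, 0, -30], [0, 0, 0], 0], [[0, 0, 0], [0, 0, 0], 0]]}}

```text
clock: 37.83
eef_pos: [0.3689, -0.3565, 0.1773]
orientation: [1.0, 0.024, 0.004, 0.003]
wrist_force: [0.1, -0.4, 1.6]
finger_gap: -0.004
grip_force: 0.0
```

>>> {"api": "send_rows", "payload": {"steps": [[[20, -20, 0], [0, 0, 0], 0], [[20, -30, 0], [0, 0, 0], 0], [[20, -30, 0], [0, 0, 0], 0], [[0, -30, -10], [0, 0, 0], 0], [[0, 0, 0], [0, 0, 0], 0], [[0, 0, 0], [0, 0, 0], 0]]}}

```text
clock: 38.33
eef_pos: [0.4222, -0.2407, 0.1807]
orientation: [1.0, 0.026, 0.001, -0.0]
wrist_force: [-0.1, -0.1, 0.0]
finger_gap: -0.004
grip_force: 0.0
```

Run:
```python
from h import *
t=cap('top','t4.png'); P=cloud(t); w=P.reshape(-1,3)
w2=w[(np.abs(w[:,0]-.367)<.015)&(np.abs(w[:,1]+.354)<.015)]; print('pad',len(w2),np.nanmedian(w2[:,2]).round(4))
top(t,.457,.398,.048,.035); top(t,.448,.305,.048,.035)
cv2.imwrite('pics/fin.png',cv2.convertScaleAbs(cv2.resize(t['image'][65:285,100:430],None,fx=2.4,fy=2.4,interpolation=cv2.INTER_CUBIC),alpha=1.6))
```

```text
pad 98 0.054
top n 47 size [0.0203 0.0225 0.0103] centre [0.4571 0.3981 0.0475]
top n 46 size [0.0218 0.0209 0.0098] centre [0.4482 0.3055 0.0477]
```

View pics/fin.png

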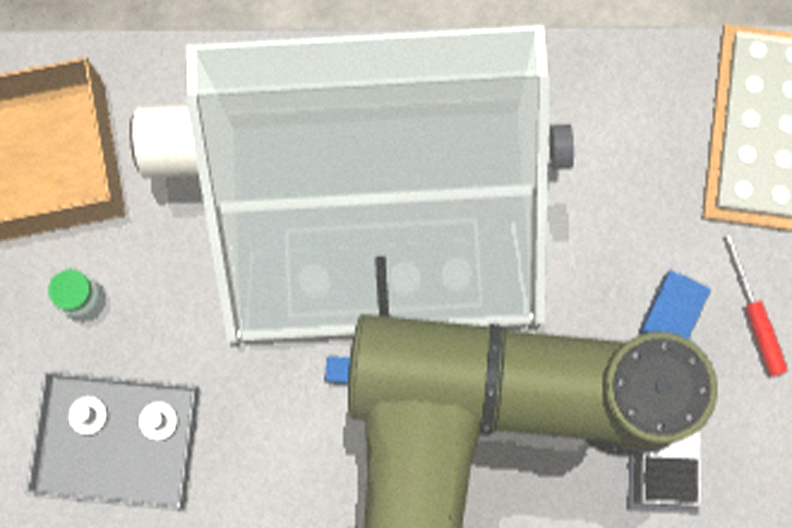

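```bash
python3 -c "
from rig import workorder; print(workorder.close_job())"
```

```text
the job is handed in; nothing more can be done
None
```

The job is done and handed in at about 38 s: two hubs stand in the tray, three slugs stand inside the border, the sash is shut and the treadle was pressed to its stop and came back up. However, an early move ran joint 3 to its range limit (-1.074 read, limit -1.08) and the wrist force briefly read 179 N with nothing visibly touched, so it may be judged a failure on the 120 N limit.

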